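# Go / no-go check of a tablet die

## Robot

A 6-joint arm with a two-finger parallel gripper is mounted at the origin on a cart in front of the work surface, level with it; the furniture and walls round the work are solid. World frame = base frame: x ahead of the robot, y to its left, z up, the work surface at z = 0. Lengths are in m, angles in rad, forces in N, time in s.
With the tool pointing down it reaches from about 0.325 to 0.775 m from the base axis. Payload 5.5 kg.
Tool frame: the origin (TCP) lies midway between the tips of the shut fingers; the grasp point (between the pads) lies 19 mm behind it; z points along the fingers, y is the line along which they close (so a half turn about z gives the same grasp; the last joint's range is limited). The gripper opens to 88 mm and grips with 3 to 60 N. Pads are 20 mm wide; open, the fingers measure 115 mm over their backs; the gripper's body (75 mm by 178 mm) begins 61 mm behind the grasp point.
Start: joints at [1.137, 0.091, 1.231, -0, 1.82, -0.057], TCP at [0.221, 0.558, 0.223] pointing down, gripper open.
Joint ranges: [-2.87, 2.87], [-0.86, 2.18], [0.17, 2.46], [-1.51, 4.65], [0.06, 2.69], [-2.65, 2.65]. Speed limits (rad/s): [2.57, 2.57, 3.01, 3.14, 3.14, 3.14].

## Interface

Orientations are given as a unit quaternion [x, y, z, w].
In Python, from workcell import get_state, grab_frame, job_done, look_for gives the robot as it stands. The module is installed in compiled form; this text tells all that it offers.
- The arm moves only by the tool move_arm, never from a script. Its argument "motion" is a list of rows, each a list of 5 numbers: the shift along the world's x, y, z in m, then the turn about the world's z in rad, then the closure in counts, from 0 (fully open) to 255 (shut). In form: [[dx, dy, dz, yaw, fingers], ...]. A call has 1 to 5 rows; each row shifts and turns the commanded pose from where the row before left it; what a row does not reach is not made up. A row lasts 1/10 s, in which the tool goes at most 50 mm and 8.59 degrees, less where a joint would pass 70% of its speed; a pose out of reach is approached as far as the arm can. A call with a gripper value outside its range is refused whole. The fingers move at their own pace and stop on an object; the grip force is fixed at half the most. Time passes only in rows, so rows that do not move let the fingers close. It gives the time, the measured TCP pose, the force, the opening and the grip force at its end, in the units of the state.
- get_state(): the state, without advancing time (a new reading comes with each control period).
- grab_frame(name): name is "scene" or "top"; returns a dict with "color" (400x640x3 uint8, red, green, blue), "camera_matrix" (3x3 intrinsics, pixels), "camera_from_world" (4x4, takes a point from world to camera coordinates). Camera axes: x right, y down, z forward; pixel columns grow to the right and rows downward; lengths in m; the calibration is good to about 2 mm. A picture is of the moment at which its call begins. There is no depth.
- job_done(): hands the job in; it is judged then, once.
Trained networks look in a picture, given as the dict that the camera call returned (one of the last four; its "shot" number tells which), for a name from the list of things; names that differ only in an ending like _2 or _b are one class to them, and where a whole thing is asked for, a point or a joint stands for the part that bears it (a point fixed in the world has none). Each returns a list of dicts, best first, with "confidence" (0 to 1); they miss things now and then, are a little off and sometimes report something else, mostly with a low value. They report only what shows in the picture. A call takes as long as a camera call. They do not tell look-alikes from the thing itself.
- look_for(picture, thing): "position" ([column, row] in pixels, amid what is visible of it).
The state is a dict: "time": time; "q": joint angles; "qvel": joint speeds; "tau": joint torques, N m; "tool_pos": TCP position; "tool_rot": TCP orientation; "contact_force": force on the tool from outside, world axes, zero at the start; "torque": the same for the moment, N m; "grip_width": opening from 0.0 (shut) to 1.0 (fully open); "grip_force": force on a finger pad.
Only numpy, scipy, OpenCV 4.12 (cv2) and the standard library are available. Lean on these libraries where they do the work, as an engineer would, in place of code of your own. Each camera call takes 0.05 s, during which the arm holds its last target. There are 200 camera calls.

## Task

Check the bore of the steel tablet die in its slanted blue holder with the double-ended plug gauge: push the long green-collared go end in until the collar sits on the die's face, pause a moment, and draw it out. Then turn the gauge end for end and press the short red-collared no-go end squarely and gently on the mouth of the bore for a moment, to confirm that it is refused. Finally lay the gauge back in the two saddles of its wooden rest, either way round, and let go; do not force the gauge or disturb the things standing around.

Things in the scene. Friction and masses are not known exactly. Their poses are not given: they have to be found in the camera images.
- die_holder: Blue fixed holder on a 112 x 118 x 12 mm base plate, up to 136 mm high, with a small black knob on either side; carries the die. Origin: centre of the base's underside, z up. The bore opens towards its -y side. It stands elsewhere and turned otherwise in each run.
- die: Square steel die, face 56 x 56 mm, fixed in the holder, with one round bore of 20 mm diameter in the middle of the face (1.5 mm chamfer, 34 mm deep, closed behind). Origin: centre of the bore's mouth, in the plane of the face, 105 mm above the counter. z axis: straight out of the bore, along its axis, 30 degrees above level; y: in the face, towards its upper edge; x: level.
- plug_gauge: Double-ended plug gauge, 125 mm long, 0.08 to 0.17 kg, lying in its rest at the start. Origin: centre of its handle, on the gauge's axis; grasp it there. x axis: along the gauge towards the go end. Handle: aluminium bar, 18 x 18 mm square, from x = -40 to +40 mm, flats facing y and z. At either end of it a collar 26 mm across, 4 mm thick: green at the go end (+x), red at the no-go end (-x).
- go_tip (a point): Centre of the go plug's end face, at x = +69 mm on the gauge. The go plug is steel, 18.5 mm in diameter and 25 mm long, its last 5 mm tapered to 13 mm; it stands out from the green collar.
- go_shoulder (a point): Centre of the green collar's outer face, from which the go plug stands out, at x = +44 mm on the gauge; it lies on the die's face when the go end is fully home.
- nogo_tip (a point): Centre of the no-go plug's flat end face, at x = -56 mm on the gauge. The no-go plug is steel, 22 mm in diameter and 12 mm long; it stands out from the red collar.
- rest_seat (a point): Where the handle's centre lies in the fixed wooden rest, 55 mm above the counter. x: level, the line along which the gauge lies; z up. Base 130 x 60 x 10 mm. Two saddles, 6 mm thick and 51 mm wide, stand 26 mm to either side along x (46 mm free between them for fingers), each with a 26 mm wide slot for the 18 mm handle, flared at the top; slot floor 46 mm, saddle tops 72 mm high.
- amber_bottle: Bystander: amber glass dropper bottle, 34 mm across, 102 mm high; origin at the centre of its underside.
- balm_tin: Bystander: round red and white balm pot, 58 mm across, 50 mm high; origin at the centre of its underside.
- brass_weight_5: Bystander: knobbed brass weight, 28 mm across, 36 mm high; origin at the centre of its underside.
- calculator: Bystander: black desk calculator, 132 x 78 x 18 mm; origin at the centre of its underside.
Things that resemble listed ones, but are neither listed nor needed, are in the scene too. What is meant by the plug_gauge is not pink or purple, and is the larger of those in its own colour.

How it is judged:
On the way, in this order (a step that is already met when the one before it is completed fails the run):
1. the go end is fully home in the bore: the green collar within 3 mm of the die's face, plug centred and in line with the bore, for 0.2 s (x of go_shoulder in the frame of die between -0.004 and 0.004 m and y of go_shoulder in the frame of die between -0.004 and 0.004 m and x of go_tip in the frame of die between -0.004 and 0.004 m and y of go_tip in the frame of die between -0.004 and 0.004 m and angle between the x axis of plug_gauge and the z axis of die, either way round below 0.12 rad and z of go_shoulder in the frame of die between -0.003 and 0.003 m and z of go_tip in the frame of die below -0.02 m), for 0.2 s.
2. the no-go end is pressed on the mouth of the bore with more than 1 N, within 5 mm of centre and 7 degrees of the bore's axis, and stays outside (less than 4 mm deep), for 0.2 s (x of nogo_tip in the frame of die between -0.005 and 0.005 m and y of nogo_tip in the frame of die between -0.005 and 0.005 m and angle between the x axis of plug_gauge and the z axis of die, either way round below 0.12 rad and z of nogo_tip in the frame of die between -0.004 and 0.003 m and z of go_tip in the frame of die above 0.05 m and contact force between plug_gauge and die above 1 N), for 0.2 s.
At the end, for the whole second after the job is handed in: The gauge lies level in both saddles of its rest, either way round, its centre within 16 mm of the seat point horizontally and 4 mm in height, its axis within 14 degrees of the rest's, at rest and released (horizontal distance between plug_gauge and rest_seat below 0.016 m and z of plug_gauge in the frame of rest_seat between -0.004 and 0.004 m and angle between the x axis of plug_gauge and the x axis of rest_seat, either way round below 0.25 rad and contact force between plug_gauge and the fingers below 0.1 N and linear speed of plug_gauge below 0.02 m/s and angle between plug_gauge's own x axis and vertical between 1.47 and 1.67 rad); the robot touches nothing.
It fails at once if the gauge is forced against the die with more than 45 N (contact force between plug_gauge and die above 45 N).
It fails at once if the amber bottle is moved by more than 25 mm (distance of amber_bottle from where it was at the start of the episode above 0.025 m).
It fails at once if the balm tin is moved by more than 25 mm (distance of balm_tin from where it was at the start of the episode above 0.025 m).
It fails at once if the brass weight is moved by more than 25 mm (distance of brass_weight_5 from where it was at the start of the episode above 0.025 m).
It fails at once if the calculator is moved by more than 25 mm (distance of calculator from where it was at the start of the episode above 0.025 m).
It also fails if it takes over 56 s, if anything falls off the work surface, if the arm or the gripper's body presses on something with over 40 N, if the wrist force passes 120 N, or if a joint passes its speed limit or range.

## Working session

There is one attempt and no reset: what is moved stays moved. The work goes in short steps, Python scripts to look and compute and a tool call to move; the robot and the scene stay as the last step left them, time stands still between calls to the robot, and variables do not carry over. Pictures are saved under pics/ and viewed, at most 10 in all, crops included, and the job is handed in when it is done.

Besides the shell and the picture viewer there is one more tool, called after "Request:" by a JSON object that holds its "op" and its "data", one argument or row to a line. move_arm: Moves the arm, as the interface text tells. Its arguments: {"type":"object","properties":{"motion":{"type":"array","items":{"type":"array","items":{"type":"number"}}}},"required":["motion"]}

```bash
mkdir -p pics; cat > h.py <<'E'
import numpy as np, cv2
from workcell import *
def shot(n,save=None):
    f=grab_frame(n)
    if save: cv2.imwrite(f'pics/{save}.png',f['color'][:,:,::-1])
    return f
def P(f): return f['camera_matrix']@f['camera_from_world'][:3]
def proj(f,p):
    h=P(f)@np.r_[p,1]; return h[:2]/h[2]
def atz(f,uv,z):
    p=P(f); A=np.c_[p[:,0],p[:,1],-np.r_[uv,1]]
    return np.r_[np.linalg.solve(A,-(p[:,2]*z+p[:,3]))[:2],z]
E
python3 - <<'E'
from h import *
a=shot('scene','s0'); b=shot('top','t0')
for n in ['die_holder','die','plug_gauge','go_tip','nogo_tip','amber_bottle','balm_tin','brass_weight_5','calculator']:
    for f,c in((a,'s'),(b,'t')):
        print(n,c,[(np.round(d['position']).tolist(),round(d['confidence'],2)) for d in look_for(f,n)])
for f in(a,b):
    c=f['camera_from_world'];print(np.round(-c[:3,:3].T@c[:3,3],3),np.round(c[2,:3],2),f['camera_matrix'][0,0])
E
```

```text
die_holder s [([385.0, 246.0], 0.68)]
die_holder t [([387.0, 190.0], 0.8)]
die s [([388.0, 211.0], 0.78), ([276.0, 210.0], 0.19)]
die t [([388.0, 184.0], 0.67)]
plug_gauge s [([248.0, 259.0], 0.52), ([302.0, 199.0], 0.52), ([217.0, 209.0], 0.52), ([276.0, 208.0], 0.49)]
plug_gauge t [([278.0, 210.0], 0.65), ([215.0, 222.0], 0.56), ([266.0, 149.0], 0.55), ([303.0, 268.0], 0.54)]
go_tip s [([305.0, 197.0], 0.83), ([219.0, 210.0], 0.67), ([274.0, 214.0], 0.63), ([249.0, 262.0], 0.53)]
go_tip t [([269.0, 150.0], 0.83), ([216.0, 225.0], 0.7), ([274.0, 211.0], 0.68), ([301.0, 268.0], 0.68)]
nogo_tip s [([301.0, 197.0], 0.7), ([272.0, 226.0], 0.66)]
nogo_tip t [([303.0, 269.0], 0.7), ([269.0, 150.0], 0.69), ([282.0, 211.0], 0.57), ([219.0, 221.0], 0.43)]
amber_bottle s [([339.0, 203.0], 0.89)]
amber_bottle t [([276.0, 208.0], 0.63), ([316.0, 151.0], 0.59)]
balm_tin s [([404.0, 229.0], 0.63), ([275.0, 212.0], 0.46)]
balm_tin t [([379.0, 147.0], 0.66)]
brass_weight_5 s [([283.0, 280.0], 0.64)]
brass_weight_5 t [([281.0, 208.0], 0.65)]
calculator s [([466.0, 247.0], 0.67)]
calculator t [([438.0, 133.0], 0.77)]
[-0.187 -0.49   0.575] [ 0.73  0.52 -0.45] 429.5768703367375
[0.424 0.037 1.19 ] [ 0.1   0.01 -0.99] 440.37961177994464
```

View pics/s0.png

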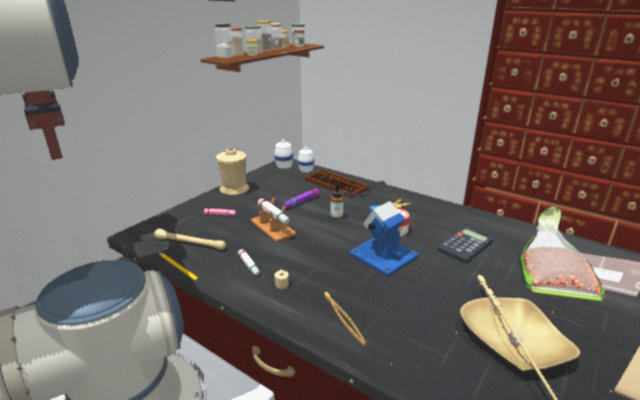

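View pics/t0.png

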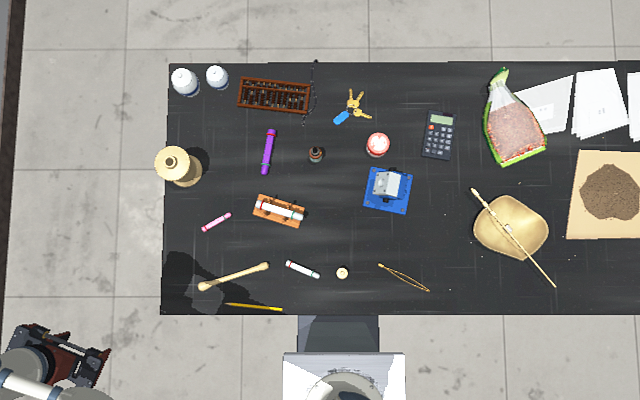

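```bash
python3 - <<'E'
import cv2,numpy as np
s=cv2.imread('pics/s0.png');t=cv2.imread('pics/t0.png')
def c(i,x,y): return cv2.resize(i[y:y+75,x:x+100],(400,300),interpolation=cv2.INTER_CUBIC)
cv2.imwrite('pics/c0.png',np.vstack([np.hstack([c(t,230,170),c(t,340,150)]),np.hstack([c(s,225,180),c(s,340,195)])]))
E
```

```text
(no output)
```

View pics/c0.png

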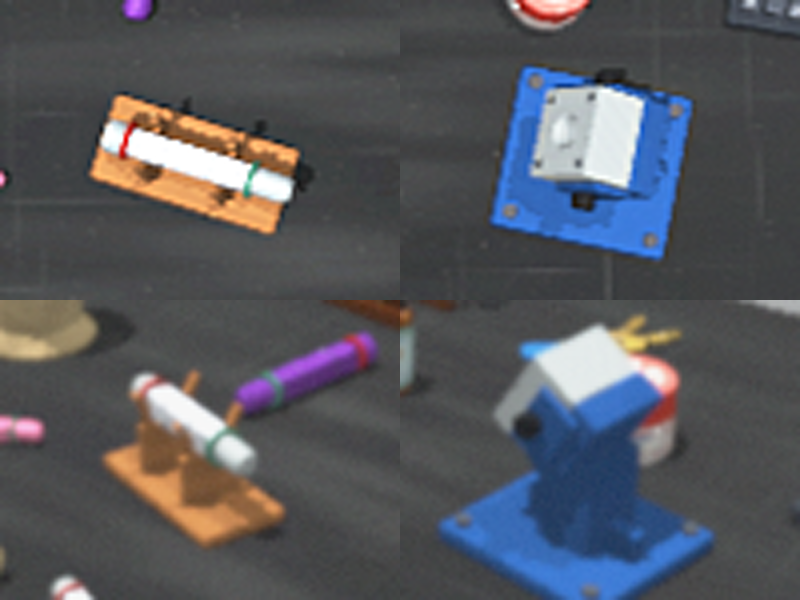

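```bash
python3 - <<'E'
from h import *
from scipy.optimize import least_squares
f=shot('top')
T=lambda x0,y0,u,v:np.array([x0+(u%400)/4,y0+v/4])-.4
def rect(pts,x0,y0,z,L,W):
    w=np.array([atz(f,T(x0,y0,*p),z)[:2] for p in pts])
    c=w.mean(0); print('sides',[round(np.linalg.norm(w[i]-w[(i+1)%4])*1e3,1) for i in range(4)])
    e1=w[1]-w[0]+w[2]-w[3]; e2=w[2]-w[1]+w[3]-w[0]
    return c,np.arctan2(e1[1],e1[0]),np.arctan2(e2[1],e2[0])
c,a,b=rect([(117,95),(300,150),(275,234),(90,178)],230,170,.01,130,60);print('rest',c,np.degrees([a,b]))
c,a,b=rect([(528,67),(692,100),(662,258),(492,222)],340,150,.012,112,118);print('holder',c,np.degrees([a,b]))
s=np.sin(np.pi/6);cc=np.cos(np.pi/6)
print('bore',atz(f,T(340,150,565,130),.105))
h=.028
for n,p,z in [('lo1',(532,178),.105-h*cc),('lo2',(545,88),.105-h*cc),('up1',(590,182),.105+h*cc),('up2',(597,86),.105+h*cc)]: print(n,atz(f,T(340,150,*p),z))
for n,p,z in [('red',(128,141),.055),('green',(250,180),.055),('gotip',(293,189),.055),('ngtip',(103,135),.055)]: print(n,atz(f,T(230,170,*p),z))
for n,p,z in [('bottle',(316,152),.1),('tin',(378,145),.05),('calc',(438,134),.018),('weight',(342,272),.03),('smallgauge',(303,269),.01),('purple',(268,152),.02)]: print(n,atz(f,p,z).round(3))
print(get_state()['tool_rot'])
E
```

```text
sides [np.float64(129.5), np.float64(58.9), np.float64(130.4), np.float64(58.9)]
rest [0.5271175  0.17199409] [-106.96630646  163.16666026]
sides [np.float64(112.9), np.float64(109.4), np.float64(116.2), np.float64(108.6)]
holder [ 0.58189406 -0.12329496] [-102.02741681  167.22609346]
bore [ 0.58919733 -0.09327782  0.105     ]
lo1 [ 0.56220642 -0.07479961  0.08075129]
lo2 [ 0.61998795 -0.08388869  0.08075129]
up1 [ 0.55360526 -0.10499112  0.12924871]
up2 [ 0.61253927 -0.11027947  0.12924871]
red [0.5383753  0.21069877 0.055     ]
green [0.51275156 0.13140031 0.055     ]
gotip [0.50682761 0.10356673 0.055     ]
ngtip [0.54234477 0.2269867  0.055     ]
bottle [0.667 0.068 0.1  ]
tin [ 0.696 -0.094  0.05 ]
calc [ 0.734 -0.261  0.018]
weight [0.364 0.003 0.03 ]
smallgauge [0.371 0.105 0.01 ]
purple [0.686 0.2   0.02 ]
[1.87293338e-01 9.82304029e-01 8.14557884e-06 4.31256736e-06]
```

Request:
{"op": "move_arm", "data": {
  "motion": [
    [0.025,-0.032,0,-0.125,0],
    [0.025,-0.032,0,-0.125,0],
    [0.025,-0.032,0,-0.125,0],
    [0.025,-0.032,0,-0.125,0],
    [0.025,-0.032,0,-0.125,0]
  ]
}}

```text
time: 1.55
tool_pos: [0.3465, 0.3966, 0.2228]
tool_rot: [0.482, 0.876, 0.0, 0.0]
contact_force: [0.1, -0.2, -0.1]
grip_width: 1.0
grip_force: 0.0
```

Request:
{"op": "move_arm", "data": {
  "motion": [
    [0.025,-0.032,0,-0.125,0],
    [0.025,-0.032,0,-0.125,0],
    [0.025,-0.032,0,-0.125,0],
    [0.025,-0.032,0,-0.125,0],
    [0.025,-0.032,0,-0.125,0]
  ]
}}

```text
time: 2.05
tool_pos: [0.4716, 0.2365, 0.2229]
tool_rot: [0.728, 0.685, 0.0, 0.0]
contact_force: [0.3, -0.4, 0.5]
grip_width: 0.999
grip_force: 0.0
```

Request:
{"op": "move_arm", "data": {
  "motion": [
    [0.025,-0.032,-0.03,-0.12,0],
    [0.025,-0.032,-0.03,-0.12,0],
    [0,0,0,0,0],
    [0,0,0,0,0]
  ]
}}

```text
time: 2.45
tool_pos: [0.52, 0.1739, 0.1623]
tool_rot: [0.804, 0.595, -0.001, -0.001]
contact_force: [-0.8, -0.2, 0.7]
grip_width: 1.003
grip_force: 0.0
```

```bash
cat >> h.py <<'E'
def st():
    s=get_state();from_=s['tool_rot'];x,y,z,w=from_
    from scipy.spatial.transform import Rotation as R
    m=R.from_quat(from_).as_matrix()
    print('t',round(s['time'],2),'pos',np.round(s['tool_pos'],4),'yang',round(float(np.degrees(np.arctan2(m[1,1],m[0,1]))),2),'down',m[:,2].round(3),'q',np.round(s['q'],3),'F',np.round(s['contact_force'],1),'M',np.round(s['torque'],2),'w',round(s['grip_width']*88,1),'gf',round(s['grip_force'],1))
E
python3 -c "from h import *;st()"
```

```text
t 2.45 pos [0.52   0.1739 0.1623] yang -17.0 down [-0.002 -0.    -1.   ] q [ 0.26  -0.05   1.48   0.     1.714  0.557] F [-0.8 -0.2  0.7] M [-0.06  0.08  0.05] w 88.2 gf 0.0
```

Request:
{"op": "move_arm", "data": {
  "motion": [
    [0.006,-0.0024,-0.03,0,0],
    [0,0,-0.04,0,0],
    [0,0,-0.04,0,0],
    [0,0,-0.0163,0,0],
    [0,0,0,0,0]
  ]
}}

```text
time: 2.95
tool_pos: [0.5247, 0.1729, 0.0354]
tool_rot: [0.803, 0.596, -0.002, -0.001]
contact_force: [0.3, 0.3, -0.2]
grip_width: 1.0
grip_force: 0.0
```

Request:
{"op": "move_arm", "data": {
  "motion": [
    [0,0,0,0,255],
    [0,0,0,0,255],
    [0,0,0,0,255],
    [0,0,0,0,255],
    [0,0,0,0,255]
  ]
}}

```text
time: 3.45
tool_pos: [0.5267, 0.1722, 0.0377]
tool_rot: [0.804, 0.595, 0.001, 0.0]
contact_force: [-0.3, -0.6, -0.8]
grip_width: 0.582
grip_force: 0.0
```

Request:
{"op": "move_arm", "data": {
  "motion": [
    [0,0,0,0,255],
    [0,0,0,0,255],
    [0,0,0,0,255]
  ]
}}

```text
time: 3.75
tool_pos: [0.5262, 0.1721, 0.0368]
tool_rot: [0.804, 0.595, -0.0, -0.0]
contact_force: [-0.0, 0.2, -0.2]
grip_width: 0.309
grip_force: 0.0
```

```bash
python3 -c "from h import *;st()"
```

```text
t 3.75 pos [0.5262 0.1721 0.0368] yang -16.97 down [-0. -0. -1.] q [ 0.255  0.012  1.644 -0.     1.487  0.551] F [-0.   0.2 -0.2] M [-0.07  0.07  0.04] w 27.2 gf 0.0
```

Request:
{"op": "move_arm", "data": {
  "motion": [
    [0,0,0,0,255],
    [0,0,0,0,255],
    [0,0,0,0,255],
    [0,0,0,0,255],
    [0,0,0,0,255]
  ]
}}

```text
time: 4.25
tool_pos: [0.5263, 0.1721, 0.0368]
tool_rot: [0.804, 0.595, -0.0, -0.0]
contact_force: [0.3, -0.9, 0.3]
grip_width: 0.204
grip_force: 30.0
```

Request:
{"op": "move_arm", "data": {
  "motion": [
    [0,0,0.02,0,255],
    [0,0,0.02,0,255],
    [-0.0085,-0.0278,0,0,255],
    [-0.0085,-0.0278,0,0,255],
    [0,0,0,0,255]
  ]
}}

```text
time: 4.75
tool_pos: [0.5087, 0.1142, 0.0769]
tool_rot: [0.804, 0.594, -0.0, 0.0]
contact_force: [-0.0, -0.1, -1.7]
grip_width: 0.202
grip_force: 30.0
```

```bash
python3 - <<'E'
from h import *
st();a=shot('scene');b=shot('top')
i=a['color'][150:270,220:340,::-1];j=b['color'][150:270,220:340,::-1]
cv2.imwrite('pics/c1.png',cv2.resize(np.hstack([i,j]),None,fx=3.3,fy=3.3,interpolation=cv2.INTER_CUBIC))
E
```

```text
t 4.75 pos [0.5087 0.1142 0.0769] yang -17.1 down [-0.    -0.001 -1.   ] q [ 1.560e-01 -1.000e-01  1.679e+00 -1.000e-03  1.563e+00  4.550e-01] F [-0.  -0.1 -1.7] M [-0.05  0.06 -0.02] w 17.7 gf 30.0
```

View pics/c1.png

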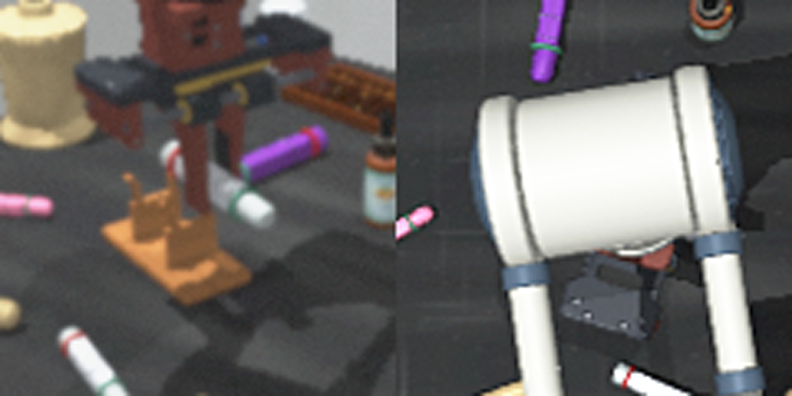

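Request:
{"op": "move_arm", "data": {
  "motion": [
    [0.0034,0.011,0,0,255],
    [0,0,-0.02,0,255],
    [0,0,-0.016,0,255],
    [0,0,-0.002,0,255],
    [0,0,-0.002,0,255]
  ]
}}

```text
time: 5.35
tool_pos: [0.5123, 0.1281, 0.0364]
tool_rot: [0.803, 0.595, -0.001, -0.0]
contact_force: [-3.3, 0.1, 4.2]
grip_width: 0.206
grip_force: 30.0
```

Request:
{"op": "move_arm", "data": {
  "motion": [
    [0,0,-0.003,0,255],
    [0,0,-0.003,0,255],
    [0,0,0,0,255]
  ]
}}

```text
time: 5.65
tool_pos: [0.5125, 0.1278, 0.0336]
tool_rot: [0.804, 0.595, 0.0, -0.0]
contact_force: [-7.6, -1.3, 10.6]
grip_width: 0.202
grip_force: 30.0
```

```bash
python3 -c "from h import *;st()"
```

```text
t 5.65 pos [0.5125 0.1278 0.0336] yang -16.94 down [ 0.  0. -1.] q [ 0.18  -0.055  1.715  0.     1.481  0.475] F [-7.6 -1.3 10.6] M [-0.06  1.27  0.17] w 17.8 gf 30.0
```

Request:
{"op": "move_arm", "data": {
  "motion": [
    [-0.002,0.0006,0,0,255],
    [0,0,-0.003,0,255],
    [0,0,-0.003,0,255],
    [0,0,0,0,255]
  ]
}}

```text
time: 6.05
tool_pos: [0.5123, 0.1279, 0.0287]
tool_rot: [0.804, 0.595, 0.002, 0.001]
contact_force: [-3.8, -3.6, 13.2]
grip_width: 0.206
grip_force: 30.0
```

```bash
python3 - <<'E'
from h import *
st();a=shot('scene')
i=a['color'][160:250,230:320,::-1]
cv2.imwrite('pics/c2.png',cv2.resize(i,None,fx=6,fy=6,interpolation=cv2.INTER_CUBIC))
E
```

```text
t 6.05 pos [0.5123 0.1279 0.0287] yang -16.98 down [ 0.005 -0.    -1.   ] q [ 1.810e-01 -5.600e-02  1.725e+00 -1.000e-03  1.468e+00  4.770e-01] F [-3.8 -3.6 13.2] M [-0.35  0.57  0.08] w 18.1 gf 30.0
```

View pics/c2.png

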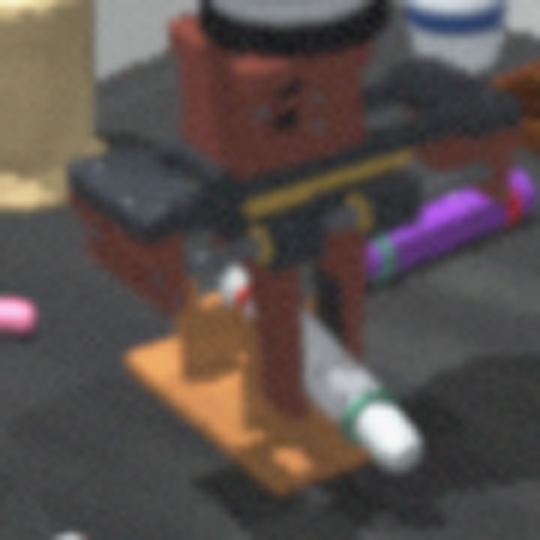

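Request:
{"op": "move_arm", "data": {
  "motion": [
    [0,0,-0.002,0,255],
    [0,0,0,0,255],
    [0,0,0,0,255]
  ]
}}

```text
time: 6.4
tool_pos: [0.5124, 0.1279, 0.027]
tool_rot: [0.804, 0.595, 0.002, 0.001]
contact_force: [-4.3, -2.8, 15.0]
grip_width: 0.199
grip_force: 30.0
```

Request:
{"op": "move_arm", "data": {
  "motion": [
    [0,0,0.03,0,255],
    [0,0,0.04,0,255],
    [0,0,0.04,0,255],
    [0,0,0,0,255],
    [0,0,0,0,255]
  ]
}}

```text
time: 6.9
tool_pos: [0.5114, 0.1283, 0.1344]
tool_rot: [0.804, 0.595, 0.001, 0.001]
contact_force: [-0.3, 0.3, -2.3]
grip_width: 0.205
grip_force: 30.0
```

```bash
cat >> h.py <<'E'
def rings(f,c,rad=60,yaw=None):
    """centroids of green and red ring pixels near the projection of c"""
    hsv=cv2.cvtColor(f['color'],cv2.COLOR_RGB2HSV).astype(int);u=proj(f,c)
    yy,xx=np.mgrid[:400,:640]; near=(abs(xx-u[0])<rad)&(abs(yy-u[1])<rad)
    H,S,V=hsv[...,0],hsv[...,1],hsv[...,2]
    out=[]
    for m in [(H>55)&(H<95)&(S>90)&(V>50),((H<6)|(H>174))&(S>130)&(V>110)]:
        n,l,s,ce=cv2.connectedComponentsWithStats((m&near).astype(np.uint8))
        out.append([(ce[i].round(1).tolist(),int(s[i,4])) for i in np.argsort(-s[1:,4])[:3]+1])
    return out
def gp():
    s=get_state();return s['tool_pos']+np.r_[0,0,.019]
E
python3 - <<'E'
from h import *
st();a=shot('scene');g=gp();print(g,proj(a,g));print(rings(a,g))
print([(np.round(d['position'],1).tolist(),round(d['confidence'],2)) for d in look_for(a,'go_tip')])
for th in (20,25,30,35):
    t=np.radians(th);A=np.radians(-107);ax=np.r_[np.cos(t)*np.cos(A),np.cos(t)*np.sin(A),-np.sin(t)]
    print(th,[proj(a,g+x*ax).round(1) for x in(.069,.042,-.042)])
i=a['color'][110:210,220:320,::-1]
cv2.imwrite('pics/c3.png',cv2.resize(i,None,fx=6,fy=6,interpolation=cv2.INTER_CUBIC))
E
```

```text
t 6.9 pos [0.5114 0.1283 0.1344] yang -16.96 down [ 0.003  0.001 -1.   ] q [ 0.181 -0.108  1.584  0.     1.662  0.477] F [-0.3  0.3 -2.3] M [-0.06  0.11 -0.02] w 18.0 gf 30.0
[0.51053919 0.12815065 0.15152634] [278.93415435 181.96325194]
[[], [([267.0, 170.8], 4), ([312.0, 189.0], 1)]]
[([302.9, 197.9], 0.83), ([248.7, 262.1], 0.62), ([284.9, 189.4], 0.61), ([221.4, 212.5], 0.54)]
20 [array([294.7, 200.7]), array([288.4, 193.2]), array([269.9, 171.2])]
25 [array([294.2, 202.5]), array([288.1, 194.3]), array([270.1, 170.1])]
30 [array([293.6, 204.1]), array([287.8, 195.3]), array([270.4, 169. ])]
35 [array([292.9, 205.5]), array([287.3, 196.2]), array([270.7, 168.1])]
```

View pics/c3.png

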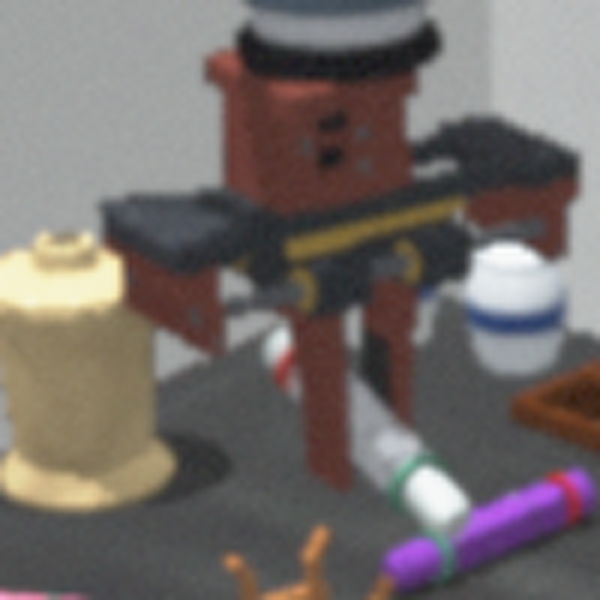

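```bash
cat >> h.py <<'E'
from scipy.optimize import least_squares
def fit(f,obs,A,g,sgn=1):
    """obs: list of (x on gauge, pixel); A heading deg of the dipped end; fits dip angle, axial and vertical shift"""
    A=np.radians(A)
    def pt(p,x):
        t=p[0];ax=np.r_[np.cos(t)*np.cos(A),np.cos(t)*np.sin(A),-np.sin(t)]
        return g+(x*sgn+p[1])*ax+np.r_[0,0,p[2]]
    r=least_squares(lambda p:np.r_[np.ravel([proj(f,pt(p,x))-u for x,u in obs]),p[1]*300,p[2]*300],[.3,0,0])
    print('dip deg',np.degrees(r.x[0]).round(1),'shift mm',(r.x[1:]*1e3).round(1),'res',r.fun.round(2))
E
python3 - <<'E'
from h import *
a=shot('scene');g=gp()
C=lambda u,v:np.array([220+u/6,110+v/6])-.4
fit(a,[(.042,C(408,482)),(-.042,C(287,368)),(.069,C(458,512))],-107,g)
fit(a,[(.042,C(408,482)),(.069,C(458,512))],-107,g)
hsv=cv2.cvtColor(a['color'],cv2.COLOR_RGB2HSV)
print(a['color'][184:196,282:296].reshape(12,14,3)[::2,::2].tolist())
E
```

```text
dip deg 11.2 shift mm [-2.6  4.5] res [ 0.32 -0.45  1.41  0.84 -1.46  0.63 -0.77  1.36]
dip deg 4.7 shift mm [-0.5  0.1] res [ 0.96  0.02 -0.73 -0.02 -0.16  0.02]
[[[157, 159, 164], [187, 192, 196], [186, 191, 195], [171, 174, 178], [99, 103, 104], [81, 82, 83], [82, 82, 83]], [[160, 163, 168], [194, 196, 202], [194, 198, 204], [174, 182, 184], [141, 147, 149], [84, 91, 89], [82, 85, 83]], [[148, 152, 156], [151, 154, 158], [171, 190, 188], [120, 172, 153], [96, 130, 118], [83, 108, 98], [75, 84, 81]], [[141, 142, 147], [125, 135, 135], [111, 164, 143], [149, 172, 165], [231, 237, 237], [217, 227, 226], [112, 124, 121]], [[100, 103, 104], [110, 129, 124], [107, 139, 126], [217, 224, 224], [243, 245, 245], [245, 246, 246], [222, 229, 229]], [[81, 82, 82], [73, 91, 83], [94, 116, 109], [181, 190, 190], [230, 235, 236], [246, 247, 247], [244, 246, 246]]]
```

Request:
{"op": "move_arm", "data": {
  "motion": [
    [-0.022,-0.01,-0.03,0,255],
    [0,0,-0.03,0,255],
    [0,0,-0.019,0,255],
    [0,0,-0.004,0,255],
    [0,0,-0.003,0,255]
  ]
}}

```text
time: 7.55
tool_pos: [0.4881, 0.118, 0.0464]
tool_rot: [0.804, 0.595, -0.001, -0.0]
contact_force: [-2.2, -1.5, 4.2]
grip_width: 0.199
grip_force: 30.0
```

Request:
{"op": "move_arm", "data": {
  "motion": [
    [0,0,-0.003,0,255],
    [0,0,-0.003,0,255],
    [0,0,-0.002,0,255]
  ]
}}

```text
time: 7.85
tool_pos: [0.4899, 0.1191, 0.0412]
tool_rot: [0.803, 0.595, 0.002, 0.0]
contact_force: [-3.4, 1.1, 8.6]
grip_width: 0.198
grip_force: 30.0
```

```bash
python3 - <<'E'
from h import *
st();a=shot('scene')
i=a['color'][160:260,230:330,::-1]
cv2.imwrite('pics/c4.png',cv2.resize(i,None,fx=6,fy=6,interpolation=cv2.INTER_CUBIC))
E
```

```text
t 7.85 pos [0.4899 0.1191 0.0412] yang -16.93 down [ 0.003  0.002 -1.   ] q [ 1.700e-01 -1.310e-01  1.772e+00  1.000e-03  1.497e+00  4.650e-01] F [-3.4  1.1  8.6] M [0.44 0.39 0.15] w 17.4 gf 30.0
```

View pics/c4.png

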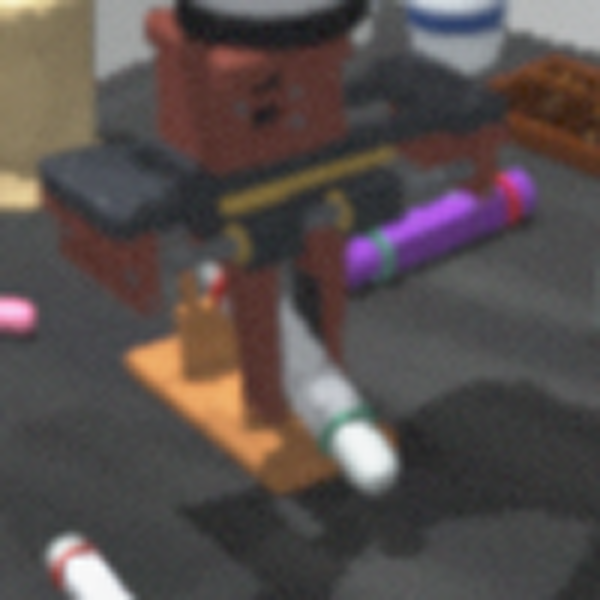

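```bash
cat >> h.py <<'E'
def meas(f,A,g,sgn=1,rad=22,use='grt'):
    I=f['color'].astype(float);u=proj(f,g);yy,xx=np.mgrid[:400,:640]
    near=np.hypot(xx-u[0],yy-u[1])<rad
    R,G,B=I[...,0],I[...,1],I[...,2]
    obs=[]
    for k,x,w in [('g',.042,np.clip(G-R-12,0,None)*(G>B)),('r',-.042,np.clip(R-G-70,0,None)*(R>140)*(G-B>-40))]:
        w=w*near; c=np.array([(xx*w).sum(),(yy*w).sum()])/w.sum(); print(k,c.round(1),int((w>0).sum()),end=' ')
        if k in use: obs.append((x,c))
    for n,x,k in [('go_tip',.062,'t'),('nogo_tip',-.052,'n')]:
        for d in look_for(f,n):
            if np.hypot(*(np.array(d['position'])-u))<rad+8: print(n,np.round(d['position'],1),round(d['confidence'],2),end=' ')
    print()
    if obs: fit(f,obs,A,g,sgn)
E
python3 - <<'E'
from h import *
a=shot('scene');g=gp()
print(proj(a,g)); meas(a,-107,g,use='gr')
C=lambda u,v:np.array([230+u/6,160+v/6])-.4
fit(a,[(.042,C(345,428)),(-.042,C(216,283)),(.067,C(375,477))],-107,g)
E
```

```text
[277.88990905 220.18785224]
g [287.1 229.4] 38 r [265.6 207.6] 4 go_tip [286.5 230.6] 0.71 go_tip [268.5 229.1] 0.62 nogo_tip [285.9 225.3] 0.77 
dip deg 16.1 shift mm [-4.4  1.8] res [-0.8  -0.02  2.35  0.38 -1.31  0.55]
dip deg 22.2 shift mm [-3.5  0.8] res [-0.87  0.18  2.76  0.39 -0.28 -0.49 -1.06  0.23]
```

Request:
{"op": "move_arm", "data": {
  "motion": [
    [0,0,-0.002,0,255],
    [0,0,-0.002,0,255],
    [0,0,-0.002,0,255],
    [0,0,0,0,255]
  ]
}}

```text
time: 8.45
tool_pos: [0.4899, 0.1191, 0.0353]
tool_rot: [0.803, 0.595, 0.002, 0.0]
contact_force: [-3.1, 0.4, 7.7]
grip_width: 0.207
grip_force: 30.0
```

```bash
python3 - <<'E'
from h import *
st();a=shot('scene');g=gp()
print(proj(a,g)); meas(a,-107,g,use='gr')
E
```

```text
t 8.45 pos [0.4899 0.1191 0.0353] yang -16.92 down [ 0.003  0.002 -1.   ] q [ 1.700e-01 -1.270e-01  1.779e+00  1.000e-03  1.485e+00  4.650e-01] F [-3.1  0.4  7.7] M [0.4  0.37 0.13] w 18.2 gf 30.0
[277.99745343 222.20710339]
g [286.1 233.3] 28 r [259. 218.] 1 go_tip [283.6 231.9] 0.68 nogo_tip [287.2 229.7] 0.62 
dip deg 2.5 shift mm [-10.3 -10. ] res [-0.78 -1.65  7.96 -1.36 -3.1  -3.  ]
```

Request:
{"op": "move_arm", "data": {
  "motion": [
    [0,0,0.045,0,255],
    [0,0,0.045,0,255],
    [0.029,-0.034,0.005,0.02,255],
    [0.029,-0.034,0.005,0.02,255],
    [0.029,-0.034,0.005,0.02,255]
  ]
}}

```text
time: 9.1
tool_pos: [0.577, 0.0152, 0.1391]
tool_rot: [0.785, 0.62, 0.001, 0.001]
contact_force: [0.5, 0.6, -0.5]
grip_width: 0.202
grip_force: 30.0
```

Request:
{"op": "move_arm", "data": {
  "motion": [
    [0.028,-0.015,0.005,0.017,255],
    [0,0,0,0,255],
    [0,0,0,0,255]
  ]
}}

```text
time: 9.4
tool_pos: [0.6037, 0.0009, 0.1423]
tool_rot: [0.78, 0.625, -0.0, -0.001]
contact_force: [-0.5, 1.4, -2.2]
grip_width: 0.204
grip_force: 30.0
```

```bash
python3 - <<'E'
from h import *
st();a=shot('scene');b=shot('top');g=gp()
print(proj(a,g),proj(b,g)); meas(a,-102.6,g,use='gr');meas(b,-102.6,g,use='')
i=a['color'][150:240,335:435,::-1];j=b['color'][150:240,320:420,::-1]
cv2.imwrite('pics/c5.png',cv2.resize(np.hstack([i,j]),None,fx=4,fy=4,interpolation=cv2.INTER_CUBIC))
E
```

```text
t 9.4 pos [0.6037 0.0009 0.1423] yang -12.61 down [-0.001  0.    -1.   ] q [-0.055  0.101  1.362  0.     1.68   0.165] F [-0.5  1.4 -2.2] M [-0.05  0.09 -0.02] w 17.9 gf 30.0
[345.06256506 177.6319581 ] [343.31681427 172.81617369]
g [356. 188.] 31 r [334.3 161.6] 5 nogo_tip [353.  186.1] 0.82 
dip deg 31.2 shift mm [-1.8  4.9] res [-0.72  0.36  0.03  0.75 -0.54  1.47]
g [360.2 177. ] 26 r [nan nan] 0 go_tip [363.3 178.8] 0.47 h.py:45: RuntimeWarning: invalid value encountered in divide
  w=w*near; c=np.array([(xx*w).sum(),(yy*w).sum()])/w.sum(); print(k,c.round(1),int((w>0).sum()),end=' ')
```

View pics/c5.png

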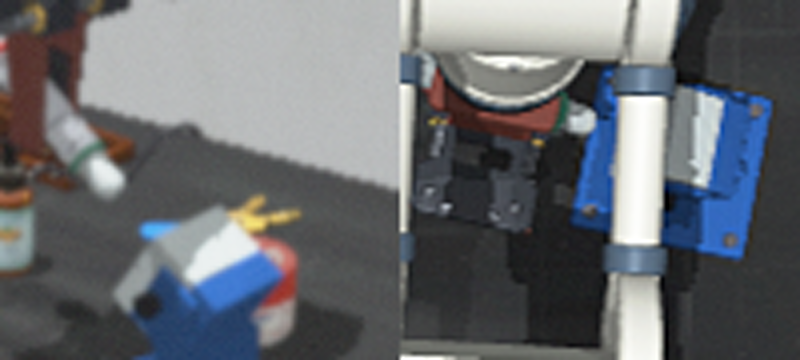

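```bash
cat >> h.py <<'E'
def fit2(obs,A,g,sgn=1,w0=200):
    def ax(p):
        t,a=p[0],np.radians(A)+p[4]
        return np.r_[np.cos(t)*np.cos(a),np.cos(t)*np.sin(a),-np.sin(t)]
    L=np.r_[-np.sin(np.radians(A)),np.cos(np.radians(A)),0]
    pt=lambda p,x:g+(x*sgn+p[1])*ax(p)+np.r_[0,0,p[2]]+p[3]*L
    r=least_squares(lambda p:np.r_[np.ravel([(proj(f,pt(p,x))-u)*w for f,x,u,w in obs]),p[1]*w0,p[2]*w0,p[3]*w0*4,p[4]*20],[.5,0,0,0,0])
    p=r.x;print('dip',np.degrees(p[0]).round(1),'ax,up,lat mm',(p[1:4]*1e3).round(1),'dyaw deg',np.degrees(p[4]).round(1),'res',r.fun.round(1))
    return pt(p,0),ax(p)
bore=np.r_[.5885,-.0933,.105];ba=np.r_[.218*.866,.976*.866,.5]
E
python3 - <<'E'
from h import *
a=shot('scene');b=shot('top');g=gp()
o=[(a,.042,np.r_[356,188],1),(a,.069,np.r_[363.3,195],1),(a,-.042,np.r_[335,161.6],.5),(b,.042,np.r_[360.2,177],1),(b,.069,np.r_[368,179.5],.7)]
c,x=fit2(o,-102.6,g);print(c,x)
tip=c+.069*x
print('tip',tip,'rel bore: along',(tip-bore)@ba,'perp',(tip-bore)-((tip-bore)@ba)*ba)
# die check in scene
print('bore proj scene',proj(a,bore),'top',proj(b,bore))
e=np.r_[.976,-.218,0];up=np.cross(ba,e)*-1;up=up*np.sign(up[2])
for s in(-1,1):
  for t in(-1,1): 
    q=bore+.028*(s*e+t*up);print(s,t,proj(a,q).round(1),proj(b,q).round(1))
E
```

```text
dip 26.1 ax,up,lat mm [0.3 5.8 0.1] dyaw deg -0.7 res [ 0.5 -0.5  0.6  0.6 -0.2  0.9 -1.5  0.1  0.1  0.4  0.1  1.2  0.  -0.2]
[0.60335429 0.00139492 0.16795595] [-0.2060348  -0.87438355 -0.43932115]
tip [ 0.58913789 -0.05893754  0.13764279] rel bore: along 0.045485519521523465 perp [-0.00794923 -0.00408263  0.00990003]
bore proj scene [376.16096223 212.3435445 ] top [380.8633884  182.37735372]
-1 -1 [362.8 223.4] [372.1 193.3]
-1 1 [373.1 209. ] [385.4 193.3]
1 -1 [379.  215.4] [376.6 172. ]
1 1 [389.6 201.2] [390. 171.]
```

Request:
{"op": "move_arm", "data": {
  "motion": [
    [0.008,0.004,-0.01,0,255],
    [-0.004,-0.018,-0.0105,0,255],
    [-0.003,-0.013,-0.0075,0,255],
    [0,0,0,0,255],
    [0,0,0,0,255]
  ]
}}

```text
time: 10.3
tool_pos: [0.6044, -0.0265, 0.1145]
tool_rot: [0.781, 0.625, -0.0, -0.0]
contact_force: [-0.1, -0.3, -0.5]
grip_width: 0.205
grip_force: 30.0
```

```bash
python3 - <<'E'
from h import *
st();a=shot('scene');b=shot('top');g=gp()
meas(a,-102.6,g,use='gr');meas(b,-102.6,g,use='')
j=cv2.resize(b['color'][155:215,330:410,::-1],None,fx=5,fy=5,interpolation=cv2.INTER_CUBIC)
i=cv2.resize(a['color'][165:225,325:405,::-1],None,fx=5,fy=5,interpolation=cv2.INTER_CUBIC)
cv2.imwrite('pics/c6.png',np.hstack([i,j]))
print('proj axis scene',[proj(a,bore+d*ba).round(1) for d in(0,.01,.04,.055)],'top',[proj(b,bore+d*ba).round(1) for d in(0,.01,.04,.055)])
E
```

```text
t 10.3 pos [ 0.6044 -0.0265  0.1145] yang -12.63 down [-0.001  0.    -1.   ] q [-0.1    0.11   1.401  0.     1.631  0.12 ] F [-0.1 -0.3 -0.5] M [-0.1   0.11  0.01] w 18.0 gf 30.0
g [360.3 202.2] 47 r [344.5 174.2] 3 go_tip [364.3 201.4] 0.72 nogo_tip [365.  196.6] 0.5 
dip deg 42.8 shift mm [-6.9  0.2] res [ 2.32  1.14  0.2  -0.95 -2.08  0.07]
g [372.  178.3] 5 r [nan nan] 0 nogo_tip [378.2 180.4] 0.6 
proj axis scene [array([376.2, 212.3]), array([373.4, 209.1]), array([365.4, 199.4]), array([361.4, 194.7])] top [array([380.9, 182.4]), array([377.7, 181.3]), array([367.9, 178.1]), array([363. , 176.5])]h.py:45: RuntimeWarning: invalid value encountered in divide
  w=w*near; c=np.array([(xx*w).sum(),(yy*w).sum()])/w.sum(); print(k,c.round(1),int((w>0).sum()),end=' ')
```

View pics/c6.png

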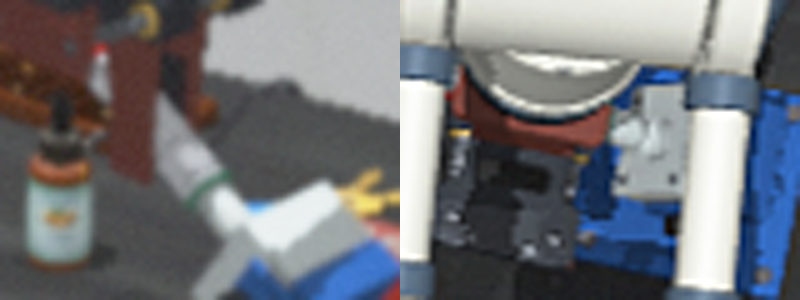

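Request:
{"op": "move_arm", "data": {
  "motion": [
    [-0.001,-0.0042,-0.0025,0,255],
    [-0.001,-0.0042,-0.0025,0,255],
    [0,0,0,0,255]
  ]
}}

```text
time: 10.9
tool_pos: [0.6034, -0.0323, 0.1116]
tool_rot: [0.78, 0.626, 0.002, -0.001]
contact_force: [0.6, 7.9, 5.0]
grip_width: 0.206
grip_force: 30.0
```

```bash
python3 -c "from h import *;st()"
```

```text
t 10.9 pos [ 0.6034 -0.0323  0.1116] yang -12.46 down [ 0.003  0.004 -1.   ] q [-0.112  0.106  1.411  0.004  1.622  0.105] F [0.6 7.9 5. ] M [ 1.22  0.08 -0.14] w 18.1 gf 30.0
```

Request:
{"op": "move_arm", "data": {
  "motion": [
    [0.0012,0.0051,0.003,0,255],
    [0.003,-0.0006,0,0,255],
    [-0.0012,-0.0051,-0.003,0,255],
    [-0.0006,-0.0026,-0.0015,0,255],
    [0,0,0,0,255]
  ]
}}

```text
time: 11.4
tool_pos: [0.6068, -0.0333, 0.1115]
tool_rot: [0.779, 0.627, 0.005, -0.001]
contact_force: [0.3, 16.8, 10.3]
grip_width: 0.203
grip_force: 30.0
```

```bash
cat >>h.py <<'E'
def rel():
    s=get_state();F=s['contact_force'];e=np.r_[.976,-.218,0];up=np.r_[-.218*.5,-.976*.5,.866]
    d=s['tool_pos']-np.r_[.6034,-.0323,.1116]
    print('t',round(s['time'],2),'d e,up,out mm',(np.array([d@e,d@up,d@ba])*1e3).round(1),'F',np.round([F@e,F@up,F@ba],1),'M',np.round(s['torque'],2))
E
python3 -c "from h import *;rel()"
```

```text
t 11.4 d e,up,out mm [ 3.5 -0.  -0.3] F [-3.3  0.7 19.4] M [ 2.45  0.01 -0.07]
```

Request:
{"op": "move_arm", "data": {
  "motion": [
    [0.0012,0.0051,0.003,0,255],
    [0.001,0.0046,0.0027,0,255],
    [-0.003,0.0006,0,0,255],
    [0,0,0,0,255]
  ]
}}

```text
time: 11.8
tool_pos: [0.6038, -0.0276, 0.1134]
tool_rot: [0.78, 0.625, -0.001, -0.0]
contact_force: [-0.3, -0.1, -1.3]
grip_width: 0.203
grip_force: 30.0
```

```bash
python3 - <<'E'
from h import *
rel();a=shot('scene');b=shot('top');np.savez('last.npz',a=a['color'],b=b['color'],Pa=P(a),Pb=P(b),g=gp())
e=np.r_[.976,-.218,0];up=np.r_[-.218*.5,-.976*.5,.866]
out=[]
for f,x0,y0,W,H in((a,345,175,50,50),(b,350,160,50,50)):
    k=8;im=cv2.resize(np.ascontiguousarray(f['color'][y0:y0+H,x0:x0+W,::-1]),None,fx=k,fy=k,interpolation=cv2.INTER_CUBIC)
    px=lambda p:tuple(int(v) for v in ((proj(f,p)-[x0,y0]+.5)*k))
    for d in np.arange(0,.07,.01): cv2.circle(im,px(bore+d*ba),2,(0,0,255),-1)
    for s in(-1,1):
        for t in(-1,1): cv2.circle(im,px(bore+.028*(s*e+t*up)),3,(255,0,255),1)
    out.append(im)
cv2.imwrite('pics/c7.png',np.hstack(out))
E
```

```text
t 11.8 d e,up,out mm [-0.7 -0.7  5. ] F [-0.3 -1.  -0.8] M [-0.08  0.08 -0.03]
```

View pics/c7.png

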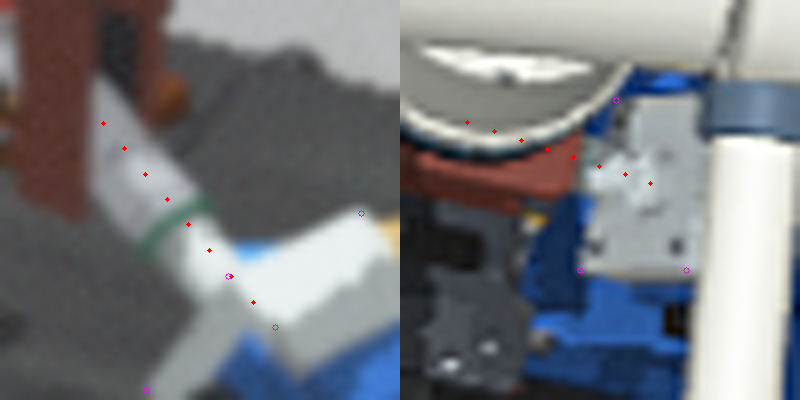

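Request:
{"op": "move_arm", "data": {
  "motion": [
    [0.0023,-0.0034,0.0048,0,255],
    [-0.001,-0.0042,-0.0025,0,255],
    [-0.001,-0.0042,-0.0025,0,255],
    [0,0,0,0,255]
  ]
}}

```text
time: 12.3
tool_pos: [0.6057, -0.0368, 0.1163]
tool_rot: [0.78, 0.626, 0.003, -0.0]
contact_force: [0.4, 9.9, 7.3]
grip_width: 0.208
grip_force: 30.0
```

```bash
python3 -c "from h import *;rel()"
```

```text
t 12.3 d e,up,out mm [ 3.3  6.  -1.1] F [-1.7  1.4 12.1] M [ 1.32  0.07 -0.02]
```

Request:
{"op": "move_arm", "data": {
  "motion": [
    [0.001,0.0042,0.0025,0,255],
    [-0.0004,-0.002,0.0035,0,255],
    [-0.001,-0.0042,-0.0025,0,255],
    [0,0,0,0,255]
  ]
}}

```text
time: 12.7
tool_pos: [0.605, -0.0383, 0.1196]
tool_rot: [0.779, 0.626, 0.003, -0.001]
contact_force: [-0.1, 12.5, 7.5]
grip_width: 0.199
grip_force: 30.0
```

```bash
python3 -c "from h import *;rel()"
```

```text
t 12.7 d e,up,out mm [ 2.9  9.7 -0.7] F [-2.9  0.5 14.3] M [ 1.81  0.16 -0.13]
```

```bash
python3 - <<'E'
import cv2,numpy as np
t=cv2.imread('pics/t0.png')
g=t[168:198,368:400].mean(2).astype(int)
print('     ',*['%3d'%c for c in range(368,400)])
for r,row in zip(range(168,198),g): print(r,':',*['%3d'%v for v in row])
b=np.load('last.npz')['b'].mean(2).astype(int)
print()
for r in range(170,196): print(r,':',*['%3d'%v for v in b[r,366:394]])
E
```

```text
368 369 370 371 372 373 374 375 376 377 378 379 380 381 382 383 384 385 386 387 388 389 390 391 392 393 394 395 396 397 398 399
168 :  71  64  99 141 131 108 116 136 142 134 132 127 123 114  81  63  65  66  67  71  62  40  35  43  46  40  41  40  54  74  72  72
169 :  68  72 108 133 121 121 124 137 138 138 139 139 136 138 137 133 129 113  90  82  61  25  36  46  49  41  33  35  58  76  75  70
170 :  65  90 124 127 110 130 128 132 131 137 137 139 139 141 139 138 139 116  67  66  40  15  28  40  43  28  22  32  41  47  60  75
171 :  59  91 135 129 114 123 129 125 130 131 111  72  69  71  68  83 100 109 125 128 118 128 130  90 104  93 115  82  47  41  41  44
172 :  59  95 139 138 133 126 121 131 147 171 170 168 187 188 187 187 190 192 194 198 196 213 240 243 231 162 116 128 106  97  80  62
173 :  65 100 140 137 137 134 131 130 169 191 184 200 200 200 200 200 200 202 193 146 143 218 236 238 240 238 237 226 161 112 128 105
174 :  67 109 142 137 136 136 135 138 166 149 140 203 197 197 197 198 197 200 179 105 124 222 238 233 232 237 240 237 235 236 228 171
175 :  87 124 139 134 134 135 134 
[... 5416 characters left out ...]
64  45  48  49  51  47  55  92 105 132 171 168 169 170 168 170 172 146  87 135 186 178 192 226 236 243 249 252
191 :  64  45  48  49  48  45  96 123  94 140 172 169 169 168 168 169 171 150 100 140 186 180 194 228 237 244 249 252
192 :  44  45  49  49  49  43 100 157 167 166 170 168 169 169 171 170 172 172 165 178 193 187 199 228 238 244 250 251
193 :  62  59  50  50  48  43 104 164 169 164 162 159 155 147 146 149 148 149 149 164 180 177 206 230 239 245 250 252
194 :  62  50  49  48  49  43  57  78  99 116 119 121 120 121 121 122 121 122 120 123 123 156 212 231 240 246 250 251
195 :  63  46  51  52  49  45  41  65  94  96  98 102  96  77  77  77  77  79  79  71  83 155 217 232 241 246 251 251
```

Request:
{"op": "move_arm", "data": {
  "motion": [
    [0.001,0.0042,0.0025,0,255],
    [-0.0044,0.0034,-0.0041,0,255],
    [-0.001,-0.0042,-0.0025,0,255],
    [0,0,0,0,255]
  ]
}}

```text
time: 13.1
tool_pos: [0.5999, -0.0384, 0.1129]
tool_rot: [0.78, 0.625, 0.0, 0.0]
contact_force: [1.4, 0.1, -0.4]
grip_width: 0.205
grip_force: 30.0
```

```bash
python3 -c "from h import *;rel()"
```

```text
t 13.1 d e,up,out mm [-2.1  4.5 -5.1] F [ 1.3 -0.6  0.1] M [-0.03 -0.36  0.11]
```

Request:
{"op": "move_arm", "data": {
  "motion": [
    [-0.0008,-0.0034,-0.002,0,255],
    [-0.0008,-0.0034,-0.002,0,255],
    [0,0,0,0,255]
  ]
}}

```text
time: 13.4
tool_pos: [0.5985, -0.0455, 0.1092]
tool_rot: [0.78, 0.625, 0.0, 0.001]
contact_force: [3.7, -2.6, -0.6]
grip_width: 0.205
grip_force: 30.0
```

```bash
python3 -c "from h import *;rel()"
```

```text
t 13.4 d e,up,out mm [ -1.9   4.9 -13.3] F [ 4.2  0.3 -1.8] M [-0.54 -0.73  0.25]
```

Request:
{"op": "move_arm", "data": {
  "motion": [
    [0.0015,-0.0003,0,0,255],
    [-0.0008,-0.0034,-0.002,0,255],
    [-0.0006,-0.0026,-0.0015,0,255],
    [0,0,0,0,255]
  ]
}}

```text
time: 13.8
tool_pos: [0.598, -0.0512, 0.1055]
tool_rot: [0.78, 0.625, -0.0, -0.0]
contact_force: [0.7, -1.2, -0.1]
grip_width: 0.203
grip_force: 30.0
```

```bash
python3 -c "from h import *;rel()"
```

```text
t 13.8 d e,up,out mm [ -1.2   4.5 -20. ] F [ 0.9  0.4 -0.9] M [-0.47 -0.13  0.06]
```

Going well; push until the collar meets the face.

Request:
{"op": "move_arm", "data": {
  "motion": [
    [-0.0006,-0.0025,-0.0015,0,255],
    [-0.0004,-0.0017,-0.001,0,255],
    [-0.0002,-0.0009,-0.0005,0,255],
    [0,0,0,0,255]
  ]
}}

```text
time: 14.2
tool_pos: [0.5971, -0.0556, 0.103]
tool_rot: [0.78, 0.626, 0.0, -0.0]
contact_force: [1.1, 0.6, 2.8]
grip_width: 0.209
grip_force: 30.0
```

```bash
python3 -c "from h import *;rel()"
```

```text
t 14.2 d e,up,out mm [ -1.1   4.6 -25.2] F [1.  2.  2.1] M [-0.09  0.    0.  ]
```

Request:
{"op": "move_arm", "data": {
  "motion": [
    [-0.0004,-0.0017,-0.001,0,255],
    [-0.0002,-0.0009,-0.0005,0,255],
    [0,0,0,0,255]
  ]
}}

```text
time: 14.5
tool_pos: [0.597, -0.0556, 0.103]
tool_rot: [0.779, 0.626, 0.002, -0.001]
contact_force: [-0.7, 8.7, 8.3]
grip_width: 0.201
grip_force: 30.0
```

```bash
python3 -c "from h import *;rel()"
```

```text
t 14.5 d e,up,out mm [ -1.1   4.6 -25.2] F [-2.6  3.  11.4] M [ 1.15  0.23 -0.02]
```

Request:
{"op": "move_arm", "data": {
  "motion": [
    [0,0,0,0,255],
    [0,0,0,0,255],
    [0,0,0,0,255],
    [0,0,0,0,255]
  ]
}}

```text
time: 14.9
tool_pos: [0.597, -0.0557, 0.103]
tool_rot: [0.779, 0.626, 0.002, -0.001]
contact_force: [0.0, 9.5, 7.9]
grip_width: 0.207
grip_force: 30.0
```

Request:
{"op": "move_arm", "data": {
  "motion": [
    [0.001,0.0042,0.0025,0,255],
    [0.002,0.0085,0.005,0,255],
    [0.002,0.0085,0.005,0,255],
    [0.002,0.0085,0.005,0,255],
    [0.002,0.0085,0.005,0,255]
  ]
}}

```text
time: 15.4
tool_pos: [0.6054, -0.0189, 0.1237]
tool_rot: [0.78, 0.626, -0.0, -0.001]
contact_force: [-0.4, 0.2, -0.4]
grip_width: 0.203
grip_force: 30.0
```

```bash
python3 - <<'E'
from h import *
rel()
z=np.load('last.npz')
# calibration: at c7 pose true gauge: dip 30, heading -102.6, centre = g + up 5mm
a=shot('scene');b=shot('top');g=gp();c=g+np.r_[0,0,.005]
print('pred green scene',proj(a,c-.042*ba),'red',proj(a,c+.042*ba),'green top',proj(b,c-.042*ba))
meas(a,-102.6,g,use='gr');meas(b,-102.6,g,use='')
E
```

```text
t 15.4 d e,up,out mm [-0.9  3.7 17.7] F [-0.5 -0.4 -0.1] M [-0.04  0.07  0.  ]
pred green scene [363.83579333 197.49076141] red [342.26568407 171.6475164 ] green top [365.78808456 177.16094183]
g [359.6 198. ] 45 r [342.  169.8] 2 go_tip [361.7 195.9] 0.83 nogo_tip [360.6 194.9] 0.69 
dip deg 39.9 shift mm [-5.6  1. ] res [ 1.44  0.67  0.28 -0.35 -1.69  0.31]
g [368.8 177.5] 6 r [336. 172.] 1 go_tip [370.  177.9] 0.65 nogo_tip [372.8 179.5] 0.5
```

Request:
{"op": "move_arm", "data": {
  "motion": [
    [-0.009,0.038,0.02,0,255],
    [-0.0175,0.038,0.01,-0.02,255],
    [-0.0175,0.038,0,-0.02,255],
    [-0.0175,0.038,0,-0.02,255],
    [-0.0176,0.039,0,-0.017,255]
  ]
}}

```text
time: 16.2
tool_pos: [0.5255, 0.1716, 0.1537]
tool_rot: [0.804, 0.594, -0.0, 0.0]
contact_force: [1.1, -0.1, -1.2]
grip_width: 0.201
grip_force: 30.0
```

Request:
{"op": "move_arm", "data": {
  "motion": [
    [0,0,-0.04,0,255],
    [0,0,-0.04,0,255],
    [0,0,0,0,255]
  ]
}}

```text
time: 16.5
tool_pos: [0.5223, 0.1699, 0.067]
tool_rot: [0.804, 0.595, -0.006, -0.002]
contact_force: [-0.8, -0.3, -2.3]
grip_width: 0.201
grip_force: 30.0
```

```bash
python3 -c "from h import *;st()"
```

```text
t 16.5 pos [0.5223 0.1699 0.067 ] yang -16.94 down [-0.011 -0.003 -1.   ] q [ 0.253 -0.008  1.609 -0.     1.553  0.548] F [-0.8 -0.3 -2.3] M [-0.05  0.1   0.01] w 17.7 gf 30.0
```

Request:
{"op": "move_arm", "data": {
  "motion": [
    [0.0006,0.0004,-0.01,0,255],
    [0,0,-0.008,0,255],
    [0,0,-0.005,0,255],
    [0,0,0,0,255]
  ]
}}

```text
time: 16.9
tool_pos: [0.5273, 0.171, 0.0511]
tool_rot: [0.804, 0.595, 0.0, 0.0]
contact_force: [0.6, 0.5, -1.1]
grip_width: 0.205
grip_force: 30.0
```

Request:
{"op": "move_arm", "data": {
  "motion": [
    [0,0,-0.005,0,255],
    [0,0,-0.004,0,255],
    [0,0,0,0,255]
  ]
}}

```text
time: 17.2
tool_pos: [0.5287, 0.1715, 0.0446]
tool_rot: [0.804, 0.595, 0.002, 0.001]
contact_force: [0.3, -0.7, 6.4]
grip_width: 0.206
grip_force: 30.0
```

```bash
python3 -c "from h import *;st()"
```

```text
t 17.2 pos [0.5287 0.1715 0.0446] yang -16.96 down [ 0.005  0.001 -1.   ] q [ 0.253  0.007  1.634 -0.     1.496  0.549] F [ 0.3 -0.7  6.4] M [-0.32  0.13 -0.01] w 18.1 gf 30.0
```

Request:
{"op": "move_arm", "data": {
  "motion": [
    [0,0,-0.004,0,255],
    [0,0,-0.003,0,255],
    [0,0,-0.003,0,255],
    [0,0,0,0,255]
  ]
}}

```text
time: 17.6
tool_pos: [0.5299, 0.1726, 0.0361]
tool_rot: [0.804, 0.595, 0.004, 0.001]
contact_force: [1.6, 2.2, 10.5]
grip_width: 0.205
grip_force: 30.0
```

Request:
{"op": "move_arm", "data": {
  "motion": [
    [0,0,0,0,150],
    [0,0,0,0,60],
    [0,0,0,0,0],
    [0,0,0,0,0],
    [0,0,0,0,0]
  ]
}}

```text
time: 18.1
tool_pos: [0.5268, 0.1711, 0.0314]
tool_rot: [0.804, 0.595, -0.0, -0.0]
contact_force: [0.8, -0.2, -0.2]
grip_width: 0.619
grip_force: 0.0
```

Request:
{"op": "move_arm", "data": {
  "motion": [
    [0,0,0,0,0],
    [0,0,0.03,0,0],
    [0,0,0.04,0,0],
    [0,0,0.04,0,0],
    [0,0,0,0,0]
  ]
}}

```text
time: 18.6
tool_pos: [0.5297, 0.172, 0.1492]
tool_rot: [0.804, 0.595, 0.005, 0.002]
contact_force: [1.1, 0.3, 1.1]
grip_width: 0.999
grip_force: 0.0
```

```bash
python3 - <<'E'
from h import *
st();a=shot('scene');g=np.r_[.5263,.1721,.0558]
print([proj(a,g+x*np.r_[-.292,-.956,0]) for x in(.042,-.042)]);meas(a,-107,g,use='gr')
E
```

```text
t 18.6 pos [0.5297 0.172  0.1492] yang -16.96 down [ 0.011  0.003 -1.   ] q [ 0.253 -0.038  1.491  0.     1.677  0.549] F [1.1 0.3 1.1] M [-0.09  0.05  0.  ] w 87.9 gf 0.0
[array([280.37552212, 216.23044293]), array([262.96323697, 203.84021374])]
g [279.3 213.9] 33 r [260.9 201.1] 3 go_tip [276.8 209.5] 0.64 nogo_tip [272.6 209.3] 0.83 nogo_tip [299.3 199. ] 0.7 
dip deg 1.2 shift mm [-4.3  4.1] res [ 0.1   0.56  1.11  0.41 -1.3   1.22]
```

```bash
python3 - <<'E'
from h import *
a=shot('scene');g=np.r_[.5263,.1721,.0558]
meas(a,-107,g,use='gr')
a['color']=cv2.imread('pics/s0.png')[:,:,::-1].copy()
I=a['color'];f=dict(a)
try: meas(f,-107,g,use='gr')
except Exception as e: print(e)
E
```

```text
g [279.3 214. ] 33 r [261. 201.] 3 go_tip [273.5 210.3] 0.72 nogo_tip [275.8 209.6] 0.8 
dip deg 1.6 shift mm [-4.2  4.1] res [ 0.1   0.56  1.02  0.43 -1.26  1.23]
g [278.9 214.6] 34 r [261.1 205.6] 7 go_tip [273.5 210.3] 0.72 nogo_tip [275.8 209.6] 0.8 
dip deg -6.2 shift mm [-3.7 -1. ] res [ 0.54 -0.13  1.36 -0.24 -1.12 -0.29]
```

Request:
{"op": "move_arm", "data": {
  "motion": [
    [0,0,0,0.145,0],
    [0,0,0,0.145,0],
    [0,0,0,0.145,0],
    [0,0,0,0.145,0],
    [0,0,0,0.145,0]
  ]
}}

```text
time: 19.5
tool_pos: [0.5267, 0.1711, 0.1409]
tool_rot: [0.538, 0.843, -0.001, -0.001]
contact_force: [-0.3, 0.5, 0.0]
grip_width: 1.006
grip_force: 0.0
```

Request:
{"op": "move_arm", "data": {
  "motion": [
    [0,0,0,0.145,0],
    [0,0,0,0.145,0],
    [0,0,0,0.145,0],
    [0,0,0,0.145,0],
    [0,0,0,0.145,0]
  ]
}}

```text
time: 20.0
tool_pos: [0.5267, 0.1711, 0.1409]
tool_rot: [0.204, 0.979, -0.0, -0.001]
contact_force: [-0.5, 0.3, -0.8]
grip_width: 1.002
grip_force: 0.0
```

Request:
{"op": "move_arm", "data": {
  "motion": [
    [0,0,0,0.145,0],
    [0,0,0,0.145,0],
    [0,0,0,0.145,0],
    [0,0,0,0.145,0],
    [0,0,0,0.145,0]
  ]
}}

```text
time: 20.5
tool_pos: [0.5267, 0.1711, 0.1409]
tool_rot: [-0.156, 0.988, -0.0, -0.001]
contact_force: [-0.4, 0.5, -0.3]
grip_width: 0.997
grip_force: 0.0
```

Request:
{"op": "move_arm", "data": {
  "motion": [
    [0,0,0,0.145,0],
    [0,0,0,0.145,0],
    [0,0,0,0.145,0],
    [0,0,0,0.145,0],
    [0,0,0,0.145,0]
  ]
}}

```text
time: 21.0
tool_pos: [0.5267, 0.1711, 0.1409]
tool_rot: [-0.497, 0.868, 0.0, -0.001]
contact_force: [-0.2, -0.2, 0.0]
grip_width: 1.001
grip_force: 0.0
```

Request:
{"op": "move_arm", "data": {
  "motion": [
    [0,0,0,0.145,0],
    [0,0,0,0.09,0],
    [0,0,0,0,0]
  ]
}}

```text
time: 21.3
tool_pos: [0.5267, 0.1712, 0.141]
tool_rot: [-0.593, 0.805, 0.0, -0.001]
contact_force: [0.9, -0.0, 0.5]
grip_width: 0.999
grip_force: 0.0
```

```bash
python3 -c "from h import *;st()"
```

```text
t 21.3 pos [0.5267 0.1712 0.141 ] yang 162.7 down [-0.001 -0.    -1.   ] q [ 0.253 -0.033  1.501  0.     1.675 -2.587] F [ 0.9 -0.   0.5] M [0.12 0.02 0.04] w 87.9 gf 0.0
```

Request:
{"op": "move_arm", "data": {
  "motion": [
    [0,0,-0.035,0,0],
    [0,0,-0.035,0,0],
    [0,0,-0.0345,0,0],
    [0,0,0,0,0],
    [0,0,0,0,255]
  ]
}}

```text
time: 21.8
tool_pos: [0.5266, 0.1711, 0.0372]
tool_rot: [-0.592, 0.806, 0.0, -0.001]
contact_force: [0.0, -0.1, 0.4]
grip_width: 0.945
grip_force: 0.0
```

Request:
{"op": "move_arm", "data": {
  "motion": [
    [0,0,0,0,255],
    [0,0,0,0,255],
    [0,0,0,0,255],
    [0,0,0,0,255],
    [0,0,0,0,255]
  ]
}}

```text
time: 22.3
tool_pos: [0.5272, 0.1713, 0.0378]
tool_rot: [-0.592, 0.806, -0.0, 0.0]
contact_force: [0.0, -0.2, -0.1]
grip_width: 0.495
grip_force: 0.0
```

Request:
{"op": "move_arm", "data": {
  "motion": [
    [0,0,0,0,255],
    [0,0,0,0,255],
    [0,0,0,0,255],
    [0,0,0,0,255],
    [0,0,0,0,255]
  ]
}}

```text
time: 22.8
tool_pos: [0.527, 0.1712, 0.0373]
tool_rot: [-0.592, 0.806, -0.0, -0.0]
contact_force: [-0.3, -0.7, 0.0]
grip_width: 0.204
grip_force: 30.0
```

```bash
python3 -c "from h import *;st()"
```

```text
t 22.8 pos [0.527  0.1712 0.0373] yang 162.66 down [ 0. -0. -1.] q [ 0.253  0.012  1.642 -0.     1.487 -2.586] F [-0.3 -0.7  0. ] M [ 0.07  0.03 -0.03] w 17.9 gf 30.0
```

Request:
{"op": "move_arm", "data": {
  "motion": [
    [0,0,0.04,0,255],
    [0,0,0.04,0,255],
    [0,0,0.02,0,255],
    [-0.01,-0.013,0,-0.145,255],
    [-0.01,-0.013,0,-0.145,255]
  ]
}}

```text
time: 23.3
tool_pos: [0.5071, 0.1452, 0.1382]
tool_rot: [-0.468, 0.884, -0.0, 0.001]
contact_force: [-0.8, -0.3, -1.1]
grip_width: 0.199
grip_force: 30.0
```

Request:
{"op": "move_arm", "data": {
  "motion": [
    [-0.01,-0.013,0,-0.145,255],
    [-0.0077,-0.0137,0,-0.145,255],
    [0,0,0,-0.145,255],
    [0,0,0,-0.145,255],
    [0,0,0,-0.145,255]
  ]
}}

```text
time: 23.8
tool_pos: [0.4891, 0.1184, 0.1371]
tool_rot: [-0.123, 0.992, 0.0, -0.0]
contact_force: [0.1, -0.2, -1.5]
grip_width: 0.204
grip_force: 30.0
```

Request:
{"op": "move_arm", "data": {
  "motion": [
    [0,0,0,-0.145,255],
    [0,0,0,-0.145,255],
    [0,0,0,-0.145,255],
    [0,0,0,-0.145,255],
    [0,0,0,-0.145,255]
  ]
}}

```text
time: 24.3
tool_pos: [0.4891, 0.1185, 0.137]
tool_rot: [0.237, 0.972, -0.0, -0.0]
contact_force: [0.0, -0.4, -0.8]
grip_width: 0.202
grip_force: 30.0
```

Request:
{"op": "move_arm", "data": {
  "motion": [
    [0,0,0,-0.145,255],
    [0,0,0,-0.145,255],
    [0,0,0,-0.145,255],
    [0,0,0,-0.145,255],
    [0,0,0,-0.145,255]
  ]
}}

```text
time: 24.8
tool_pos: [0.4891, 0.1185, 0.137]
tool_rot: [0.566, 0.825, -0.0, -0.0]
contact_force: [0.2, -0.1, -1.3]
grip_width: 0.2
grip_force: 30.0
```

Request:
{"op": "move_arm", "data": {
  "motion": [
    [0,0,0,-0.145,255],
    [0,0,0,-0.145,255],
    [0,0,0,-0.145,255],
    [0,0,-0.02,-0.09,255],
    [0,0,0,0,255]
  ]
}}

```text
time: 25.3
tool_pos: [0.4879, 0.1183, 0.1146]
tool_rot: [0.759, 0.651, -0.002, -0.001]
contact_force: [-0.5, -0.2, -1.6]
grip_width: 0.203
grip_force: 30.0
```

```bash
python3 - <<'E'
from h import *
st();a=shot('scene');g=gp();u=np.r_[-.292,-.956,0]
print('pred g,r',proj(a,g-.042*u),proj(a,g+.042*u));meas(a,-107,g,-1,use='gr')
E
```

```text
t 25.3 pos [0.4879 0.1183 0.1146] yang -8.69 down [-0.005 -0.001 -1.   ] q [ 0.17  -0.165  1.671  0.     1.64   0.322] F [-0.5 -0.2 -1.6] M [-0.04  0.05  0.  ] w 17.9 gf 30.0
pred g,r [266.88731181 186.6459033 ] [286.16711794 199.14596044]
g [263.2 188.2] 32 r [286.3 199.1] 4 go_tip [284.2 195.8] 0.71 nogo_tip [283.4 195.6] 0.7 nogo_tip [305.1 194.4] 0.59 
dip deg -2.3 shift mm [-3.5 -2.3] res [ 3.   -0.49 -0.97 -0.2  -1.06 -0.69]
```

Request:
{"op": "move_arm", "data": {
  "motion": [
    [0.0005,0.0005,-0.025,-0.145,255],
    [0,0,-0.025,0,255],
    [0,0,0,0,255],
    [0,0,-0.004,0,255],
    [0,0,-0.004,0,255]
  ]
}}

```text
time: 25.95
tool_pos: [0.4908, 0.1191, 0.0619]
tool_rot: [0.803, 0.595, 0.001, 0.001]
contact_force: [-3.5, -3.2, 8.6]
grip_width: 0.205
grip_force: 30.0
```

Request:
{"op": "move_arm", "data": {
  "motion": [
    [0,0,-0.003,0,255],
    [0,0,-0.003,0,255],
    [0,0,-0.003,0,255],
    [0,0,0,0,255]
  ]
}}

```text
time: 26.35
tool_pos: [0.4912, 0.1187, 0.0534]
tool_rot: [0.804, 0.595, 0.002, 0.001]
contact_force: [-1.6, -2.1, 5.6]
grip_width: 0.197
grip_force: 30.0
```

```bash
python3 -c "from h import *;st()"
```

```text
t 26.35 pos [0.4912 0.1187 0.0534] yang -16.93 down [ 0.004 -0.    -1.   ] q [ 1.700e-01 -1.360e-01  1.755e+00 -1.000e-03  1.519e+00  4.660e-01] F [-1.6 -2.1  5.6] M [-0.27  0.33  0.05] w 17.3 gf 30.0
```

Request:
{"op": "move_arm", "data": {
  "motion": [
    [0,0,-0.003,0,255],
    [0,0,-0.003,0,255],
    [0,0,-0.003,0,255],
    [0,0,-0.003,0,255],
    [0,0,-0.003,0,255]
  ]
}}

```text
time: 26.85
tool_pos: [0.492, 0.1193, 0.0392]
tool_rot: [0.803, 0.595, 0.003, 0.001]
contact_force: [-2.0, -0.4, 7.8]
grip_width: 0.204
grip_force: 30.0
```

Request:
{"op": "move_arm", "data": {
  "motion": [
    [0,0,0,0,255],
    [0,0,0,0,255]
  ]
}}

```text
time: 27.05
tool_pos: [0.4919, 0.1193, 0.0389]
tool_rot: [0.803, 0.595, 0.003, 0.001]
contact_force: [-0.0, -1.4, 5.5]
grip_width: 0.202
grip_force: 30.0
```

```bash
python3 - <<'E'
from h import *
st();a=shot('scene');g=gp()
for th in(20,25,30,35):
    t=np.radians(th);A=np.radians(-107);ax=np.r_[np.cos(t)*np.cos(A),np.cos(t)*np.sin(A),-np.sin(t)]
    c=g+np.r_[0,0,.0105*t];print(th,[proj(a,c+x*ax).round(1) for x in(.042,.056,-.042,-.069)])
meas(a,-107,g,-1,rad=26,use='')
R=a['color'].astype(int);u=proj(a,g).astype(int)
yy,xx=np.where((R[...,0]-R[...,1]>45)&(R[...,0]>110));k=(abs(xx-u[0])<26)&(abs(yy-u[1])<26)
print([(int(x),int(y),R[y,x].tolist()) for x,y in zip(xx[k],yy[k])][:40])
E
```

```text
t 27.05 pos [0.4919 0.1193 0.0389] yang -16.93 down [ 0.006  0.001 -1.   ] q [ 0.171 -0.126  1.772 -0.     1.49   0.466] F [-0.  -1.4  5.5] M [0.06 0.03 0.05] w 17.8 gf 30.0
20 [array([287.6, 231. ]), array([290.8, 235.1]), array([269.5, 207.9]), array([263.9, 200.9])]
25 [array([287.3, 231.7]), array([290.4, 236. ]), array([269.7, 206.6]), array([264.3, 198.9])]
30 [array([286.9, 232.2]), array([289.9, 236.9]), array([269.9, 205.4]), array([264.7, 197.1])]
35 [array([286.5, 232.7]), array([289.3, 237.6]), array([270.3, 204.2]), array([265.2, 195.4])]
g [294.  205.3] 2 r [286.7 233.3] 5 go_tip [284.6 229.9] 0.72 nogo_tip [286.9 228.9] 0.7 nogo_tip [300.  198.1] 0.49 
[(298, 195, [133, 82, 172]), (299, 195, [162, 91, 215]), (300, 195, [168, 90, 220]), (301, 195, [169, 86, 223]), (302, 195, [177, 89, 230]), (303, 195, [180, 91, 232]), (298, 196, [157, 91, 206]), (299, 196, [177, 98, 228]), (300, 196, [181, 96, 231]), (301, 196, [180, 92, 231]), (302, 196, [175, 89, 227]), (303, 196, [163, 81, 218]), (297, 197, [135, 73, 182]), (298, 197, [169, 91, 222]), (299, 197, [175, 94, 227]), (300, 197, [166, 89, 220]), (301, 197, [157, 83, 213]), (302, 197, [144, 73, 196]), (303, 197, [129, 69, 174]), (295, 198, [125, 77, 168]), (296, 198, [150, 81, 202]), (297, 198, [162, 84, 217]), (298, 198, [165, 84, 219]), (299, 198, [156, 81, 208]), (300, 198, [138, 75, 184]), (301, 198, [120, 65, 159]), (302, 198, [111, 60, 148]), (295, 199, [148, 96, 195]), (296, 199, [153, 89, 206]), (297, 199, [148, 78, 199]), (298, 199, [133, 68, 179]), (299, 199, [118, 63, 159]), (289, 200, [125, 66, 163]), (290, 200, [151, 81, 204]), (291, 200, [145, 87, 197]), (296, 200, [123, 74, 161]), (297, 200, [113, 63, 151]), (288, 201, [114, 64, 131]), (289, 201, [153, 79, 204]), (290, 201, [168, 83, 222])]
```

Request:
{"op": "move_arm", "data": {
  "motion": [
    [0,0,-0.002,0,255],
    [0,0,-0.0015,0,255],
    [0,0,0,0,255],
    [0,0,0.045,0,255],
    [0,0,0.045,0,255]
  ]
}}

```text
time: 27.7
tool_pos: [0.489, 0.1189, 0.1229]
tool_rot: [0.803, 0.595, -0.001, -0.0]
contact_force: [1.3, -0.1, -0.3]
grip_width: 0.206
grip_force: 30.0
```

Request:
{"op": "move_arm", "data": {
  "motion": [
    [0.028,-0.034,0.005,0.02,255],
    [0.028,-0.034,0.005,0.02,255],
    [0.028,-0.034,0.005,0.02,255],
    [0.028,-0.015,0.005,0.017,255],
    [0,0,0,0,255]
  ]
}}

```text
time: 28.2
tool_pos: [0.6043, -0.0005, 0.1426]
tool_rot: [0.781, 0.625, 0.0, 0.001]
contact_force: [-0.5, 0.7, -0.6]
grip_width: 0.202
grip_force: 30.0
```

Request:
{"op": "move_arm", "data": {
  "motion": [
    [0,0,0,0,255],
    [0,0,0,0,255]
  ]
}}

```text
time: 28.4
tool_pos: [0.6013, 0.0028, 0.1423]
tool_rot: [0.78, 0.626, 0.0, -0.0]
contact_force: [0.2, 0.5, -1.5]
grip_width: 0.202
grip_force: 30.0
```

```bash
python3 - <<'E'
from h import *
st();rel();a=shot('scene');b=shot('top');g=gp();np.savez('l2.npz',a=a['color'],b=b['color'])
c=g+np.r_[0,0,.005]
for th in(20,25,30,35):
    t=np.radians(th);A=np.radians(-102.6);ax=np.r_[np.cos(t)*np.cos(A),np.cos(t)*np.sin(A),-np.sin(t)]
    print(th,[proj(f,c+x*ax).round(1).tolist() for f,x in((a,.042),(a,.056),(a,-.042),(a,-.069),(b,.042),(b,.056))])
for f in (a,b):
    R=f['color'].astype(int)
    q=proj(f,c-.042*ba).astype(int);print(q)
    m=R[...,0]-np.maximum(R[...,1],R[...,2])
    for r in range(q[1]-9,q[1]+10): print(r,*['%3d'%v for v in m[r,q[0]-10:q[0]+12]],'|',*['%3d'%v for v in R[r,q[0]-10:q[0]+16,1]])
E
```

```text
t 28.4 pos [0.6013 0.0028 0.1423] yang -12.5 down [ 0.  0. -1.] q [-0.052  0.093  1.37   0.     1.678  0.166] F [ 0.2  0.5 -1.5] M [-0.04  0.1  -0.05] w 17.8 gf 30.0
t 28.4 d e,up,out mm [-9.7  9.7 44.6] F [ 0.1 -1.6 -0.3] M [-0.04  0.1  -0.05]
20 [[356.2, 186.8], [360.2, 190.6], [332.9, 165.6], [325.7, 159.1], [358.9, 177.8], [364.2, 179.3]]
25 [[355.7, 188.0], [359.6, 192.1], [333.3, 164.5], [326.4, 157.2], [358.2, 177.9], [363.2, 179.4]]
30 [[355.1, 189.0], [358.8, 193.4], [333.8, 163.4], [327.2, 155.5], [357.5, 178.0], [362.2, 179.5]]
35 [[354.4, 189.9], [357.9, 194.7], [334.4, 162.4], [328.1, 153.9], [356.6, 178.0], [361.0, 179.5]]
[355 189]
180   2  -5  -6  -9  -7  -7  -6  -3   8  19  20  15   7   2   0  -2  -3  -3  -1  -4  -3  -1 | 130 154 159 157 156 158 154 137 105  88  77  76  79  78  80  81  77  80  79  80  84  86  86  87  99 124
181   4  -5  -6  -8  -6  -7  -7  -6   0  14  31  38  34  21  13  10   3  -1   0  -2  -3  -3 | 130 152 158 157 161 168 164 153 144 119  87  74  71  76  80  80  79  79  80  79  82  81  77  75  83  89
182   3  -5  -7  -6  -9  -8  -8 -10  -7   3  18  
[... 6399 characters left out ...]
  35  38  39  43  44  50  60  59  47  35  10  44  84 149 202 177  97  47  48  76 109 101  84  87  77
184  36  34  32  43  43  -8  -8  13  15   6  20  18   2  -8  -9  -8  -6  -3   2 -23 -111 -149 |  35  36  36  47  49  43  58  51  52  42  34  50  67  94 114 121 106  52  51  56  83 112 101  86  84  79
185  22  33  37  50  45  -2  -2 -25 -19 -12  -1  -5  -4  -2  -2  -2  -2   0   3 -59 -134 -149 |  48  38  33  47  52  65  78  51  59  44  31  38  40  44  47  44  49  51  48  62  99 112 101  87  85  78
186 -10  -9  -5   7  11   9  31  35  13 -11  -2  -2  -2  -1  -3   0  -2  -2   2 -79 -143 -145 |  66  66  60  50  53  82 147 157  82  30  32  32  28  30  29  28  39  57  47  66 100 108  99  89  84  76
```

```bash
python3 - <<'E'
import numpy as np
A=np.load('l2.npz')['a'].astype(int)
print('     ',*['%3d'%c for c in range(318,344)])
for r in range(146,174): print(r,*['%3d'%v for v in A[r,318:344,1]],'|',*['%3d'%v for v in (A[r,318:344,1]-A[r,318:344,0])])
print('     ',*['%3d'%c for c in range(336,366)])
for r in range(164,190): print(r,*['%3d'%v for v in A[r,336:366,1]])
E
```

```text
318 319 320 321 322 323 324 325 326 327 328 329 330 331 332 333 334 335 336 337 338 339 340 341 342 343
146  48  52  63  81  89  83  81  83  84  91  93  84  74  70  75  67  64  52  48  42  49  57  66  76  86  98 |   3   3   2   6   2   4   4   5   4   3   3   4   4   3   4   1   4   1   1   0  -1  -4  -9 -13 -14 -16
147  44  50  55  68  76  77  80  75  76  81  82  74  71  62  60  55  53  47  45  49  57  78  93 102 104 108 |   1   2   3   2   4   4   3   2   4   4   4   8   6   4   2   3   2   2   3   2  -5 -12 -18 -18 -21 -18
148  47  46  49  56  58  60  69  68  68  71  69  61  53  51  50  52  47  51  44  46  62  84 103 104 103 100 |   1   1   1   2   2   1   2   3   3   4   4   3   2   2   1   3   2   1   1  -2  -6 -15 -18 -19 -18 -17
149  44  48  48  55  52  55  55  61  58  56  51  50  45  49  48  45  45  46  47  47  58  74  86  84  84  74 |  -8  -4  -1   3   4   4   0   5   0   1   2   2   1   2   2   3   2   1   1   2  -4 -11 -13 -15 -10  -9
150  48  47  51  51  52  55  56  49  52  42  47  48  49  42  47  43  43  37  48  45  50  57  65  66  65  65 | -27 -21 -10  -3  -1   1   4   
[... 7645 characters left out ...]
 143 141 154 176 194 200 203 203 197 173 128  79  54  57  57  58  65  68  72  78
185  51  50  48  51  50  55  56  54  85 121 141 146 157 165 184 198 203 203 202 194 167 116  64  55  51  47  55  60  62  69
186  41  43  50  49  54  56  53  57  71 106 142 149 155 158 170 189 199 203 201 195 180 136  96  75  60  55  50  63  69  68
187  39  36  43  52  47  50  51  53  57  90 128 148 156 156 161 177 194 195 190 184 182 166 124  79  67  64  67  69  61  61
188  33  31  35  50  55  53  51  51  44  64  93 122 150 156 157 162 172 172 174 183 186 170 129  78  70  70  72  61  56  50
189  38  33  38  54  62  66  62  56  52  52  63  99 137 151 154 154 155 171 177 170 147 124  98  75  67  65  56  50  43  43
```

Request:
{"op": "move_arm", "data": {
  "motion": [
    [-0.0115,0.0448,0,-0.015,255],
    [-0.0115,0.0448,0,-0.015,255],
    [-0.0115,0.0448,0,-0.015,255],
    [-0.0115,0.0448,0,-0.015,255],
    [-0.0115,0.0448,0,-0.017,255]
  ]
}}

```text
time: 29.0
tool_pos: [0.5427, 0.2283, 0.1424]
tool_rot: [0.804, 0.595, 0.0, 0.0]
contact_force: [1.2, 1.0, -1.1]
grip_width: 0.204
grip_force: 30.0
```

Request:
{"op": "move_arm", "data": {
  "motion": [
    [0,0,-0.03,0,255],
    [0,0,-0.03,0,255],
    [0,0,0,0,255],
    [0,0,0,0,255]
  ]
}}

```text
time: 29.4
tool_pos: [0.5435, 0.2262, 0.0821]
tool_rot: [0.803, 0.595, -0.0, -0.0]
contact_force: [1.0, 0.6, -0.1]
grip_width: 0.203
grip_force: 30.0
```

```bash
python3 -c "from h import *;st()"
```

```text
t 29.4 pos [0.5435 0.2262 0.0821] yang -16.92 down [-0.001 -0.    -1.   ] q [0.337 0.079 1.492 0.    1.571 0.632] F [ 1.   0.6 -0.1] M [-0.13  0.08 -0.04] w 17.8 gf 30.0
```

Descend slowly to find the contact.

Request:
{"op": "move_arm", "data": {
  "motion": [
    [0,0,-0.007,0,255],
    [0,0,-0.004,0,255],
    [0,0,-0.003,0,255]
  ]
}}

```text
time: 29.7
tool_pos: [0.5448, 0.2259, 0.0685]
tool_rot: [0.804, 0.595, 0.001, 0.0]
contact_force: [-0.4, -0.4, -1.5]
grip_width: 0.204
grip_force: 30.0
```

Request:
{"op": "move_arm", "data": {
  "motion": [
    [0,0,-0.002,0,255]
  ]
}}

```text
time: 29.8
tool_pos: [0.5445, 0.2258, 0.066]
tool_rot: [0.804, 0.595, 0.0, 0.0]
contact_force: [0.2, -0.4, -0.9]
grip_width: 0.203
grip_force: 30.0
```

Request:
{"op": "move_arm", "data": {
  "motion": [
    [0,0,-0.002,0,255]
  ]
}}

```text
time: 29.9
tool_pos: [0.5444, 0.2259, 0.0639]
tool_rot: [0.804, 0.595, 0.0, 0.0]
contact_force: [-0.6, -0.1, -0.3]
grip_width: 0.198
grip_force: 30.0
```

Request:
{"op": "move_arm", "data": {
  "motion": [
    [0,0,-0.002,0,255]
  ]
}}

```text
time: 30.0
tool_pos: [0.5445, 0.226, 0.0619]
tool_rot: [0.804, 0.595, 0.0, 0.0]
contact_force: [0.2, -0.1, 4.0]
grip_width: 0.202
grip_force: 30.0
```

```bash
python3 -c "from h import *;st()"
```

```text
t 30.0 pos [0.5445 0.226  0.0619] yang -16.97 down [ 0.  0. -1.] q [ 0.336  0.091  1.516 -0.     1.534  0.632] F [ 0.2 -0.1  4. ] M [-0.18  0.16 -0.04] w 17.8 gf 30.0
```

Request:
{"op": "move_arm", "data": {
  "motion": [
    [0,0,-0.003,0,255],
    [0,0,-0.002,0,255],
    [0,0,-0.0015,0,255],
    [0,0,0,0,255]
  ]
}}

```text
time: 30.4
tool_pos: [0.5459, 0.2261, 0.0582]
tool_rot: [0.804, 0.595, 0.002, 0.001]
contact_force: [-0.2, -1.2, 8.1]
grip_width: 0.202
grip_force: 30.0
```

```bash
python3 -c "from h import *;st()"
```

```text
t 30.4 pos [0.5459 0.2261 0.0582] yang -16.96 down [ 0.005  0.001 -1.   ] q [ 3.360e-01  9.200e-02  1.521e+00 -1.000e-03  1.523e+00  6.320e-01] F [-0.2 -1.2  8.1] M [-0.61  0.11  0.02] w 17.8 gf 30.0
```

Request:
{"op": "move_arm", "data": {
  "motion": [
    [0,0,-0.0025,0,255],
    [0,0,0,0,255]
  ]
}}

```text
time: 30.6
tool_pos: [0.5447, 0.2259, 0.0535]
tool_rot: [0.804, 0.595, 0.001, 0.0]
contact_force: [0.1, -1.1, -1.8]
grip_width: 0.201
grip_force: 30.0
```

```bash
python3 -c "from h import *;st()"
```

```text
t 30.6 pos [0.5447 0.2259 0.0535] yang -16.97 down [ 0.001  0.    -1.   ] q [ 0.336  0.095  1.526 -0.     1.519  0.632] F [ 0.1 -1.1 -1.8] M [-0.21  0.08  0.06] w 17.7 gf 30.0
```

Request:
{"op": "move_arm", "data": {
  "motion": [
    [0,0,0.045,0,255],
    [0,0,0.043,0,255],
    [0.0115,-0.0448,0,0.015,255],
    [0.0115,-0.0448,0,0.015,255],
    [0.0115,-0.0448,0,0.015,255]
  ]
}}

```text
time: 31.1
tool_pos: [0.579, 0.0907, 0.1409]
tool_rot: [0.789, 0.614, 0.0, 0.0]
contact_force: [0.8, 0.0, -0.7]
grip_width: 0.204
grip_force: 30.0
```

Request:
{"op": "move_arm", "data": {
  "motion": [
    [0.0115,-0.0448,0,0.015,255],
    [0.0115,-0.0448,0,0.015,255],
    [0,0,0,0,255],
    [0,0,0,0,255]
  ]
}}

```text
time: 31.5
tool_pos: [0.6016, 0.0013, 0.14]
tool_rot: [0.782, 0.624, -0.0, -0.001]
contact_force: [-0.6, 0.9, -0.3]
grip_width: 0.203
grip_force: 30.0
```

```bash
python3 - <<'E'
from h import *
st();a=shot('scene');b=shot('top');g=gp();np.savez('l3.npz',a=a['color'],b=b['color'])
for th in(25,30,35):
    t=np.radians(th);A=np.radians(-102.6);ax=np.r_[np.cos(t)*np.cos(A),np.cos(t)*np.sin(A),-np.sin(t)]
    print(th,[proj(f,g+x*ax).round(1).tolist() for f,x in((a,.042),(a,.056),(a,-.042),(b,.042),(b,.056))])
A=a['color'].astype(int);B=b['color'].astype(int)
m=A[...,0]-np.maximum(A[...,1],A[...,2])
x0=340;print('     ',*['%3d'%c for c in range(x0,x0+28)])
for r in range(168,202): print(r,*['%3d'%v for v in A[r,x0:x0+28,1]],'|',*['%3d'%v for v in m[r,x0+6:x0+26]])
x0=352;m=B[...,0]-np.maximum(B[...,1],B[...,2]);print('     ',*['%3d'%c for c in range(x0,x0+18)])
for r in range(172,188): print(r,*['%3d'%v for v in B[r,x0:x0+18,1]],'|',*['%3d'%v for v in m[r,x0:x0+18]])
E
```

```text
t 31.5 pos [0.6016 0.0013 0.14  ] yang -12.8 down [-0.001  0.001 -1.   ] q [-5.500e-02  9.600e-02  1.372e+00  1.000e-03  1.676e+00  1.690e-01] F [-0.6  0.9 -0.3] M [-0.02  0.11  0.03] w 17.9 gf 30.0
25 [[355.6, 190.6], [359.5, 194.7], [333.3, 167.1], [358.0, 178.2], [363.0, 179.7]]
30 [[355.0, 191.6], [358.7, 196.0], [333.8, 166.0], [357.2, 178.3], [361.9, 179.8]]
35 [[354.4, 192.5], [357.8, 197.2], [334.4, 165.1], [356.3, 178.3], [360.7, 179.9]]
      340 341 342 343 344 345 346 347 348 349 350 351 352 353 354 355 356 357 358 359 360 361 362 363 364 365 366 367
168  56  54  52  54  57  56  47  40  42  41  40  43  49  62 114 170 187 186 190 187 189 186 187 186 187 189 187 187 |  13   1  -3  -2   1  12  33  29  10  -1  -4  -3  -4  -4  -1  -2  -4  -3  -3  -3
169  55  53  50  56  55  50  50  41  44  44  43  40  48  66 114 172 187 189 188 187 187 188 188 189 187 190 189 187 |  11   0  -2  -5   0  14  31  26  10   1  -3  -3  -4  -1  -3  -2  -2  -3  -3  -2
170  51  51  55  54  57  61  61  44  40  37  45  40  55  68 116 173 187 188 188 187 191 188 189 189 189 187 187 187 |   9   4   0  -3  
[... 7995 characters left out ...]
 73 109 102 |  40  45  50  56  47  58  85  92  73   6 -17 -14 -11  -5  -9 -104 -149 -134
184  43  60  54  56  47  39  47  54  54  88 144 154 117  69  46  81 111 101 |  -5 -10   4   8   5  14  29  21   4  -5 -12  -9  -6   0 -22 -112 -150 -134
185  56  58  56  60  49  32  36  37  35  36  56  64  56  42  61  96 112 102 |   0 -12 -24 -22 -17  -7  -1  -1  -6  -5  -4  -4   0   5 -60 -136 -146 -134
186  65 106 134  94  31  31  30  32  31  27  24  36  53  46  65 101 107 100 |   5  24  33  19 -10  -2  -1   2  -1   0   0   2   1   1 -80 -143 -147 -132
187  51  64  79  65  29  32  34  31  32  31  31  34  38  31  69 106 101  89 |  -4   7  15  12  -5   0  -2   0  -1   2   0  -1   0  -1 -86 -141 -132 -117
```

Request:
{"op": "move_arm", "data": {
  "motion": [
    [0.0074,-0.0024,0.0013,0,255],
    [-0.004,-0.0178,-0.0105,0,255],
    [-0.0039,-0.0177,-0.0105,0,255],
    [0,0,0,0,255],
    [0,0,0,0,255]
  ]
}}

```text
time: 32.1
tool_pos: [0.6006, -0.0366, 0.1201]
tool_rot: [0.781, 0.624, -0.001, -0.001]
contact_force: [-0.4, -0.1, -1.6]
grip_width: 0.205
grip_force: 30.0
```

```bash
python3 - <<'E'
from h import *
st();a=shot('scene');b=shot('top');g=gp()
t=np.radians(31.5);A=np.radians(-102.7);ax=np.r_[np.cos(t)*np.cos(A),np.cos(t)*np.sin(A),-np.sin(t)];c=g+np.r_[0,0,.001]+.0035*ax
tip=c+.056*ax;d=tip-bore;e=np.r_[.976,-.218,0];up=np.r_[-.109,-.488,.866]
print('tip die frame mm',(1e3*np.r_[d@e,d@up,d@ba]).round(1))
print([proj(f,c+x*ax).round(1).tolist() for f,x in((a,.042),(a,.056),(b,.042),(b,.056))], 'axis',[proj(f,bore+x*ba).round(1).tolist() for f,x in((a,.022),(a,.008),(b,.022),(b,.008))])
A=a['color'].astype(int);B=b['color'].astype(int)
m=A[...,0]-np.maximum(A[...,1],A[...,2])
x0=355;print('     ',*['%3d'%c for c in range(x0,x0+26)])
for r in range(188,216): print(r,*['%3d'%v for v in A[r,x0:x0+26,1]],'|',*['%3d'%v for v in m[r,x0:x0+22]])
x0=364;m=B[...,0]-np.maximum(B[...,1],B[...,2]);print('     ',*['%3d'%c for c in range(x0,x0+24)])
for r in range(172,192): print(r,*['%3d'%v for v in B[r,x0:x0+24,1]],'|',*['%3d'%v for v in m[r,x0:x0+18]])
E
```

```text
t 32.1 pos [ 0.6006 -0.0366  0.1201] yang -12.74 down [-0.002  0.    -1.   ] q [-0.117  0.101  1.401  0.     1.641  0.105] F [-0.4 -0.1 -1.6] M [-0.04  0.05  0.04] w 18.1 gf 30.0
tip die frame mm [-0.1  0.4  9.6]
[[369.9, 204.5], [373.6, 209.1], [373.5, 179.9], [377.9, 181.4]] axis [[370.2, 205.2], [374.0, 209.7], [373.8, 180.1], [378.3, 181.5]]
      355 356 357 358 359 360 361 362 363 364 365 366 367 368 369 370 371 372 373 374 375 376 377 378 379 380
188  53  56  56  81 117 148 155 147 132 103  72  60  54  55  70  73  67  69  73  80  79  79  80  81  80  80 |  35  32  31  22   9  -6 -10  -7  -8   1  20  29  27  14   3  -2  -5  -3  -3  -1  -3  -3
189  51  48  55  78 121 148 156 152 148 135 104  67  57  60  60  65  64  70  78  80  77  82  79  78  83  82 |  34  35  34  22   7  -5  -8  -6  -7  -2  11  24  20   8   1  -6  -2  -4  -4  -3  -4  -2
190  53  50  57  85 130 152 158 157 152 147 131  95  68  64  69  63  71  77  79  82  78  78  79  80  82  77 |  34  33  32  18   1  -6  -8  -8  -7  -5   1  12  13   4  -5  -4  -4  -4  -5  -3  -2  -3
191  50  49  59  85 129 154 158 155 155 153 145 
[... 7783 characters left out ...]
  -9
188  68  64  65  58  54  64 109 134  96  55 125 162 162 168 169 168 169 173 172 172 171 168 182 210 | -13 -14 -11 -10 -10   2  16  26  23 -28  -5  -7  -7  -8 -10  -9 -10 -10
189  63  67  63  61  53  55  66  65  58  77 129 161 170 168 166 168 170 171 173 163 148 156 189 216 | -13 -12 -12 -15 -11  -7 -13 -17 -27 -27  -6  -8  -7  -8  -9 -11  -9 -10
190  40  57  62  58  56  64  67  37  48  59  83 142 178 172 171 170 173 171 174 148  87 132 199 219 |  -9  -8 -12 -10  -8 -11 -35 -76 -62 -32  -7 -10  -9  -8 -11  -8  -8  -8
191  34  53  61  58  51  65  76  42  65  77  56 126 179 173 171 171 171 170 173 151 100 142 201 219 |  -3  -9  -9  -9  -4  -9 -31 -68 -37 -14  -6  -8  -9 -10 -11 -10  -9  -9
```

Request:
{"op": "move_arm", "data": {
  "motion": [
    [0.0002,0.0007,-0.0013,0,255],
    [-0.0008,-0.0034,-0.002,0,255],
    [-0.0006,-0.0025,-0.0015,0,255],
    [0,0,0,0,255]
  ]
}}

```text
time: 32.6
tool_pos: [0.5999, -0.0413, 0.1159]
tool_rot: [0.781, 0.625, -0.0, -0.0]
contact_force: [0.5, 0.5, -0.9]
grip_width: 0.201
grip_force: 30.0
```

Request:
{"op": "move_arm", "data": {
  "motion": [
    [-0.0004,-0.0017,-0.001,0,255],
    [-0.0004,-0.0017,-0.001,0,255],
    [0,0,0,0,255]
  ]
}}

```text
time: 32.9
tool_pos: [0.5998, -0.0426, 0.1156]
tool_rot: [0.78, 0.625, 0.002, -0.001]
contact_force: [0.1, 7.4, 3.6]
grip_width: 0.203
grip_force: 30.0
```

```bash
cat >>h.py <<'E'
def ng(dip=32):
    g=gp();t=np.radians(dip);A=np.radians(-102.7);ax=np.r_[np.cos(t)*np.cos(A),np.cos(t)*np.sin(A),-np.sin(t)]
    d=g+np.r_[0,0,.001]+.0595*ax-bore;e=np.r_[.976,-.218,0];up=np.r_[-.109,-.488,.866]
    print('tip die frame mm',(1e3*np.r_[d@e,d@up,d@ba]).round(1))
E
python3 -c "
from h import *
rel();ng()"
```

```text
t 32.9 d e,up,out mm [-1.3  8.9 -7.4] F [-1.5 -0.5  8.1] M [ 0.95  0.16 -0.09]
tip die frame mm [-0.1 -1.5  0.8]
```

Request:
{"op": "move_arm", "data": {
  "motion": [
    [0,0,0,0,255],
    [-0.0004,-0.0017,-0.001,0,255],
    [0,0,0,0,255],
    [0,0,0,0,255],
    [0,0,0,0,255]
  ]
}}

```text
time: 33.4
tool_pos: [0.5998, -0.0427, 0.1157]
tool_rot: [0.78, 0.626, 0.003, -0.001]
contact_force: [0.3, 10.6, 6.7]
grip_width: 0.202
grip_force: 30.0
```

```bash
python3 - <<'E'
from h import *
rel();ng();a=shot('scene');b=shot('top')
A=a['color'].astype(int);m=A[...,0]-np.maximum(A[...,1],A[...,2])
print('axis collar',[proj(a,bore+x*ba).round(1).tolist() for x in(.014,.056,.098)])
x0=362;print('     ',*['%3d'%c for c in range(x0,x0+22)])
for r in range(192,216): print(r,*['%3d'%v for v in A[r,x0:x0+22,1]],'|',*['%3d'%v for v in m[r,x0:x0+22]])
E
```

```text
t 33.4 d e,up,out mm [-1.3  9.  -7.5] F [-2.1  0.6 12.4] M [ 1.67  0.27 -0.14]
tip die frame mm [-0.1 -1.4  0.7]
axis collar [[372.4, 207.8], [361.2, 194.4], [350.3, 181.3]]
      362 363 364 365 366 367 368 369 370 371 372 373 374 375 376 377 378 379 380 381 382 383
192 148 153 153 151 137 106  78  67  73  79  81  82  82  81  82  83  84  82  82  78  81  82 |  -4  -6  -6  -5  -5  10  19  18   3  -1  -3  -3  -2  -2  -1  -2  -2  -1  -1   1   0  -3
193 151 158 157 155 152 134 104  83  79  78  79  80  81  81  82  81  82  84  84  85  84  85 |  -4  -7  -8  -6  -5  -1   9   6   2  -2  -2  -2  -2  -2  -2  -1  -1  -4  -3  -3  -4  -3
194 153 159 156 155 154 150 134 105  90  79  82  79  78  81  84  80  81  84  83  84  83  85 |  -6  -7  -7  -5  -5  -7  -2  -1  -3  -3   1  -2   1   0  -1  -1  -1  -4  -2  -3  -1  -1
195 153 159 158 157 158 158 147 122  99  86  81  81  81  79  80  81  86  82  80  83  81  82 |  -6  -8  -8  -8  -8  -6  -5  -5  -3  -2  -4  -1  -2  -4  -1  -3  -1  -2  -4  -5  -4  -3
196 149 156 157 155 162 172 156 149 131 100  83  79  80  76  76  83  81  82  81  80  85  81 |  -4  -6  -
[... 2835 characters left out ...]
  75  83 105 137 155 160 167 187 220 237 240 239 240 240 239 239 |  -4  -2  -4  -2  -2  -1   1   6  -2  -6  -7  -8  -7  -9  -6  -6  -5  -4  -5  -5  -5  -4
213  78  77  73  74  75  72  79  92 121 147 157 156 163 170 194 222 236 239 240 240 240 239 |   0  -3  -1  -3  -3  -3  -3  -1  -5  -8  -8  -8  -7  -8  -8  -7  -5  -5  -4  -5  -5  -5
214  76  78  78  75  75  80  86 113 143 154 159 156 159 165 171 193 224 236 239 239 239 240 |   0  -1  -3   0  -2   1  -3  -4  -7  -9  -7  -9 -10  -7  -9 -10  -7  -6  -5  -5  -5  -5
215  75  76  76  77  78  87 101 128 153 157 160 158 162 158 161 171 200 227 237 239 240 240 |  -2   0  -1  -2  -1  -2  -4  -7  -7  -7  -8  -9  -9 -14 -15 -10 -11  -7  -5  -5  -5  -5
```

Request:
{"op": "move_arm", "data": {
  "motion": [
    [0.002,0.0085,0.005,0,255],
    [0.004,0.017,0.01,0,255],
    [-0.009,0.038,0.02,0,255],
    [-0.0175,0.038,0,-0.02,255],
    [-0.0175,0.038,0,-0.02,255]
  ]
}}

```text
time: 34.0
tool_pos: [0.5609, 0.0952, 0.1497]
tool_rot: [0.794, 0.609, 0.001, 0.001]
contact_force: [0.2, 0.2, -0.4]
grip_width: 0.201
grip_force: 30.0
```

Request:
{"op": "move_arm", "data": {
  "motion": [
    [-0.0175,0.038,0,-0.02,255],
    [-0.0165,0.04,0,-0.015,255],
    [0,0,0,0,255],
    [0,0,0,0,255]
  ]
}}

```text
time: 34.4
tool_pos: [0.5267, 0.1726, 0.1489]
tool_rot: [0.803, 0.596, 0.0, 0.0]
contact_force: [1.3, -0.1, -1.3]
grip_width: 0.202
grip_force: 30.0
```

```bash
python3 -c "from h import *;st()"
```

```text
t 34.4 pos [0.5267 0.1726 0.1489] yang -16.81 down [ 0.001 -0.    -1.   ] q [ 2.560e-01 -3.500e-02  1.489e+00 -1.000e-03  1.687e+00  5.490e-01] F [ 1.3 -0.1 -1.3] M [-0.13  0.09  0.02] w 17.8 gf 30.0
```

Request:
{"op": "move_arm", "data": {
  "motion": [
    [0.001,0.0018,-0.04,0,255],
    [0,0,-0.04,0,255],
    [0,0,0,0,255],
    [0,0,-0.012,0,255],
    [0,0,-0.006,0,255]
  ]
}}

```text
time: 34.9
tool_pos: [0.5291, 0.1728, 0.0516]
tool_rot: [0.804, 0.595, 0.001, 0.001]
contact_force: [-0.3, 0.7, -0.6]
grip_width: 0.203
grip_force: 30.0
```

Request:
{"op": "move_arm", "data": {
  "motion": [
    [0,0,-0.005,0,255],
    [0,0,-0.004,0,255],
    [0,0,-0.004,0,255],
    [0,0,-0.003,0,255],
    [0,0,0,0,255]
  ]
}}

```text
time: 35.4
tool_pos: [0.5312, 0.1741, 0.0394]
tool_rot: [0.804, 0.595, 0.004, 0.002]
contact_force: [1.6, 1.5, 7.5]
grip_width: 0.202
grip_force: 30.0
```

```bash
python3 -c "from h import *;st()"
```

```text
t 35.4 pos [0.5312 0.1741 0.0394] yang -16.95 down [ 0.009  0.003 -1.   ] q [0.256 0.015 1.635 0.    1.482 0.552] F [1.6 1.5 7.5] M [-0.05  0.02 -0.  ] w 17.8 gf 30.0
```

Request:
{"op": "move_arm", "data": {
  "motion": [
    [0,0,-0.003,0,255],
    [0,0,0,0,255],
    [0,0,0,0,150],
    [0,0,0,0,60],
    [0,0,0,0,0]
  ]
}}

```text
time: 35.9
tool_pos: [0.528, 0.173, 0.0316]
tool_rot: [0.804, 0.595, 0.0, 0.0]
contact_force: [-0.2, 0.3, -0.1]
grip_width: 0.435
grip_force: 0.0
```

Request:
{"op": "move_arm", "data": {
  "motion": [
    [0,0,0,0,0],
    [0,0,0,0,0],
    [0,0,0,0,0],
    [0,0,0.03,0,0],
    [0,0,0.04,0,0]
  ]
}}

```text
time: 36.4
tool_pos: [0.5261, 0.1727, 0.0991]
tool_rot: [0.804, 0.595, -0.003, -0.001]
contact_force: [0.4, 0.7, 1.2]
grip_width: 0.891
grip_force: 0.0
```

Request:
{"op": "move_arm", "data": {
  "motion": [
    [0,0,0.04,0,0],
    [0,0,0.04,0,0],
    [0,0,0,0,0],
    [0,0,0,0,0]
  ]
}}

```text
time: 36.8
tool_pos: [0.5284, 0.1732, 0.1823]
tool_rot: [0.804, 0.595, 0.001, 0.0]
contact_force: [-1.1, -0.6, -0.6]
grip_width: 0.999
grip_force: 0.0
```

```bash
python3 - <<'E'
from h import *
st();a=shot('scene');g=np.r_[.5265,.172,.0555];u=np.r_[-.292,-.956,0]
print('pred g,r',proj(a,g-.042*u),proj(a,g+.042*u));meas(a,-107,g,-1,use='gr')
for n in('amber_bottle','balm_tin','brass_weight_5','calculator'): print(n,[np.round(d['position']).tolist() for d in look_for(a,n)][:2])
E
```

```text
t 36.8 pos [0.5284 0.1732 0.1823] yang -16.96 down [ 0.002  0.001 -1.   ] q [ 0.256 -0.034  1.429 -0.     1.744  0.552] F [-1.1 -0.6 -0.6] M [-0.05  0.1  -0.01] w 87.9 gf 0.0
pred g,r [263.05035874 203.92329947] [280.46376476 216.31550245]
g [263.1 200.3] 23 r [264.5 226. ] 2 go_tip [272.2 211.5] 0.82 nogo_tip [272.4 207.9] 0.83 
dip deg 99.7 shift mm [ 7.2 -1.7] res [ 8.97 -0.96  6.33 -0.36  2.17 -0.5 ]
amber_bottle [[338.0, 203.0]]
balm_tin [[406.0, 230.0]]
brass_weight_5 [[283.0, 280.0]]
calculator [[466.0, 246.0]]
```

```bash
python3 - <<'E'
from h import *
a=shot('scene');A=a['color'].astype(int);m=A[...,0]-np.maximum(A[...,1],A[...,2])
x0=254;print('     ',*['%3d'%c for c in range(x0,x0+36)])
for r in range(194,226): print(r,*['%3d'%v for v in A[r,x0:x0+36,2]],'|',*['%3d'%v for v in m[r,272:288]])
E
```

```text
254 255 256 257 258 259 260 261 262 263 264 265 266 267 268 269 270 271 272 273 274 275 276 277 278 279 280 281 282 283 284 285 286 287 288 289
194  83  82  79  80  84  87  84  85  87  88  88  86  88  89  87  80  85  82  82  83  81  83  81  78  84  84  83  82  84  83  79  81  83  80  80  84 |  -4  -2  -2  -1   0  -2  -4  -2  -1  -2  -5  -2  -2  -2  -4  -3
195  81  79  77  78  79  80  82  83  86  86  85  84  86  87  86  88  84  84  85  84  84  82  85  82  83  82  82  86  85  83  82  83  84  85  85  85 |  -4  -2  -2  -1  -2   0  -4  -2  -4  -2  -4  -2  -1  -1  -1  -2
196  76  81  74  78  80  87  97  98  90  85  81  82  82  85  84  83  83  84  87  89  86  87  87  87  85  86  89  83  84  82  84  89  87  90  87  84 |  -2  -2  -2  -3  -2  -3  -2  -3  -4  -3  -2  -2   0  -1  -2  -3
197  74  78  79  89 117 149 171 170 141 101  82  79  81  83  84  81  83  84  87  83  87  85  88  86  88  89  88  91  85  87  87  93  86  89  85  86 |   9  16   9   2  -2  -2  -2  -2  -2  -4  -2  -4   0  -3  -3  -3
198  80  77  84 125 190 229 237 234 216 150 102  89  83  82  79  79  83  81  85  85  84  84  83  88 
[... 5191 characters left out ...]
38  35  36  36  35  36  37  37  34  29  19  17  12   5  -1
223  70  78  88  89  90  88  81  70  63  65  63  63  71  85  87  81  67  56  57  55  56  57  54  51  58  55  55  57  62  67  64  66  71  73  73  70 |  37  37  35  38  37  33  38  37  38  37  36  37  34  25   7  -1
224  61  70  75  86  93  89  88  85  83  83  84  84  86  89  93  85  69  59  58  56  56  60  55  55  55  58  59  58  56  59  58  61  60  61  62  60 |  39  38  36  35  37  38  37  38  40  41  41  40  39  32  25  10
225  61  61  69  74  82  90  91  92  91  91  90  90  93  93  91  84  70  64  60  59  58  57  55  57  58  57  56  59  60  60  62  66  70  59  55  54 |  39  38  40  38  36  40  39  40  37  37  38  35  36  41  42  25
```

```bash
python3 -c "
from h import *
print(job_done())"
```

```text
the job is handed in; nothing more can be done
None
```

I handed the job in at about 37 s, before the 56 s limit. No verdict came back, so whether it passed is not confirmed. The go end went in until the collar met the die's face, was held there, and was drawn out. The no-go end was pressed on the mouth of the bore at about 8–12 N for roughly half a second and stayed out; its centring and angle are my estimate from the camera and arm readings. The gauge is back in both saddles of its rest, turned end for end and released, and the bystanders had not moved in the final scene picture.

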